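# Set the washed spatulas and slide racks to dry

## Task

Draw every washed spatula out of the upright drain block and lay it flat on the heated plate of the drying plate, and lift both slide racks off their hooks and stand them upright there too, everything inside the rim and nothing on top of anything else. Leave the thermostat off while you load; once everything is on the plate, turn the dial clockwise until its pointer is at the white tab of the setting ring. Leave the other things on the bench where they are.

Things in the scene. Friction and masses are not known exactly. Their poses are not given: they have to be found in the camera images.
- plate: drying plate: a low cream appliance, fixed. Origin on the table under the middle of its flat aluminium heated plate; z up. The heated plate is 200 mm (x) by 300 mm (y), its surface 50 mm above the table, with a steel rim 6 mm wide and 6 mm high all round it. On its -x side a control strip 80 mm deep and 40 mm high carries the dial
- dial (a joint): angle of the thermostat dial, rad: 0 = off stop, grows as it is turned clockwise seen from above, up to 4.8. It turns with a light friction (0.04 N m) and stays where it is left
- dial_pointer (a point): point on the white pointer line of the dial, produced to 34 mm from the dial axis; it goes round with the dial
- mark (a point): the single raised white tab (11 x 8 mm) of the dark setting ring (radius 30 mm) under the dial, 34 mm from the dial axis, on a round black dial face with small grey ticks. The ring is fixed during the job but stands at another angle each time; the dial is on the mark when dial_pointer lies over this point (straight line from the dial axis)
- stand: grey plastic upright drain block, fixed: 50 mm (x; its foot 70 mm) by 222 mm (y), 70 mm high. Origin on the table under its middle, z up. Four square bores, 20 mm wide and 65 mm deep, in a row along its y at -82.5, -27.5, 27.5 and 82.5 mm; a spatula stands in a bore blade down, its tip 5 mm above the table, its handle sticking 95 mm out of the block
- hookstand: steel drip stand, fixed: base plate 190 mm wide, 10 mm thick, from 65 mm before (-x) to 100 mm behind (+x) the origin; a post 195 mm high at x = +85 mm with a cross bar 185 mm up; from it two 8 mm rods run to -x at y = -62 and +62 mm and dip to a saddle at x = 0, rod top 169 mm above the table, then turn up to a tip at x = -17 mm, 189 mm up. Origin on the table, z up
- rack1: steel slide rack (one of two alike), 180 g: basket 88 mm (x) by 104 mm (y), 34 mm high. Origin in the middle of its underside, z up. From its y ends a bail rises to a straight flat bar along y, 104 mm long, 10 mm thick (x), 14 mm high, its centre at z = 105 mm. It hangs by mid-bar on a hook, underside 71 mm above the table; the bar is free 15 to 45 mm either side of the hook
- rack2: steel slide rack (one of two alike), 180 g: basket 88 mm (x) by 104 mm (y), 34 mm high. Origin in the middle of its underside, z up. From its y ends a bail rises to a straight flat bar along y, 104 mm long, 10 mm thick (x), 14 mm high, its centre at z = 105 mm. It hangs by mid-bar on a hook, underside 71 mm above the table; the bar is free 15 to 45 mm either side of the hook
- spatula1: laboratory spatula, 160 mm long, 60 g: black square handle 12 x 12 x 100 mm, thin steel neck, steel blade 14 x 4 mm. Origin at the blade tip; z along it from the blade to the butt (neck from 36 mm, handle from 60 to 160 mm), x and y square to its flat sides; centre of mass 97 mm from the tip. Starts upright in a bore of the drain block, blade down; may be absent
- spatula1_grip (a point): middle of the handle of spatula1, 110 mm from its blade tip; axes as those of spatula1
- spatula2: laboratory spatula, 160 mm long, 60 g: black square handle 12 x 12 x 100 mm, thin steel neck, steel blade 14 x 4 mm. Origin at the blade tip; z along it from the blade to the butt (neck from 36 mm, handle from 60 to 160 mm), x and y square to its flat sides; centre of mass 97 mm from the tip. Starts upright in a bore of the drain block, blade down; may be absent
- spatula2_grip (a point): middle of the handle of spatula2, 110 mm from its blade tip; axes as those of spatula2
- spatula3: laboratory spatula, 160 mm long, 60 g: black square handle 12 x 12 x 100 mm, thin steel neck, steel blade 14 x 4 mm. Origin at the blade tip; z along it from the blade to the butt (neck from 36 mm, handle from 60 to 160 mm), x and y square to its flat sides; centre of mass 97 mm from the tip. Starts upright in a bore of the drain block, blade down; may be absent
- spatula3_grip (a point): middle of the handle of spatula3, 110 mm from its blade tip; axes as those of spatula3
- spatula4: laboratory spatula, 160 mm long, 60 g: black square handle 12 x 12 x 100 mm, thin steel neck, steel blade 14 x 4 mm. Origin at the blade tip; z along it from the blade to the butt (neck from 36 mm, handle from 60 to 160 mm), x and y square to its flat sides; centre of mass 97 mm from the tip. Starts upright in a bore of the drain block, blade down; may be absent
- spatula4_grip (a point): middle of the handle of spatula4, 110 mm from its blade tip; axes as those of spatula4
- washbottle: white wash bottle, 56 mm wide, 150 mm high; a bystander to leave alone. Origin in the middle of its underside
- jar: amber jar, 54 mm wide, 70 mm high; a bystander to leave alone. Origin in the middle of its underside
- dishes: stack of clear dishes, 90 mm wide, 45 mm high; a bystander to leave alone. Origin in the middle of its underside
- tipbox: blue box, 85 x 120 x 60 mm high; a bystander to leave alone. Origin in the middle of its underside
- beaker: glass beaker, 68 mm wide, 80 mm high; a bystander to leave alone. Origin in the middle of its underside
- reagent: amber bottle, 60 mm wide, 110 mm high; a bystander to leave alone. Origin in the middle of its underside
- marker: marker pen lying flat, 130 mm long along its x, 13 mm thick; a bystander to leave alone. Origin in the middle of its underside
- dial_grip (a point): point on the vertical axis of the dial, 74 mm above the table, in the middle of its grip: a black bar 46 mm long and 13 mm thick whose free sides reach from 54 to 84 mm above the table, standing on a round skirt of 24 mm radius. Its x axis points along the bar towards the pointer end

How it is judged (in metres and radians):
On the way:
1. every spatula lies flat and both racks stand upright on the heated plate, inside its rim, while the dial is still off (below 0.6 rad) (x of spatula1 in the frame of plate between -0.106 and 0.106 m and y of spatula1 in the frame of plate between -0.156 and 0.156 m and z of spatula1 in the frame of plate between 0.04 and 0.063 m and x of spatula1_grip in the frame of plate between -0.106 and 0.106 m and y of spatula1_grip in the frame of plate between -0.156 and 0.156 m and z of spatula1_grip in the frame of plate between 0.04 and 0.0595 m and angle between spatula1's own z axis and vertical between 1.52 and 1.62 rad and linear speed of each of spatula1, spatula2, spatula3, spatula4, rack1, rack2 below 0.03 m/s and x of spatula2 in the frame of plate between -0.106 and 0.106 m and y of spatula2 in the frame of plate between -0.156 and 0.156 m and z of spatula2 in the frame of plate between 0.04 and 0.063 m and x of spatula2_grip in the frame of plate between -0.106 and 0.106 m and y of spatula2_grip in the frame of plate between -0.156 and 0.156 m and z of spatula2_grip in the frame of plate between 0.04 and 0.0595 m and angle between spatula2's own z axis and vertical between 1.52 and 1.62 rad and x of spatula3 in the frame of plate between -0.106 and 0.106 m and y of spatula3 in the frame of plate between -0.156 and 0.156 m and z of spatula3 in the frame of plate between 0.04 and 0.063 m and x of spatula3_grip in the frame of plate between -0.106 and 0.106 m and y of spatula3_grip in the frame of plate between -0.156 and 0.156 m and z of spatula3_grip in the frame of plate between 0.04 and 0.0595 m and angle between spatula3's own z axis and vertical between 1.52 and 1.62 rad and x of spatula4 in the frame of plate between -0.106 and 0.106 m and y of spatula4 in the frame of plate between -0.156 and 0.156 m and z of spatula4 in the frame of plate between 0.04 and 0.063 m and x of spatula4_grip in the frame of plate between -0.106 and 0.106 m and y of spatula4_grip in the frame of plate between -0.156 and 0.156 m and z of spatula4_grip in the frame of plate between 0.04 and 0.0595 m and angle between spatula4's own z axis and vertical between 1.52 and 1.62 rad and x of rack1 in the frame of plate between -0.07 and 0.07 m and y of rack1 in the frame of plate between -0.115 and 0.115 m and z of rack1 in the frame of plate between 0.045 and 0.054 m and angle between each of rack1, rack2's own z axis and vertical below 0.09 rad and x of rack2 in the frame of plate between -0.07 and 0.07 m and y of rack2 in the frame of plate between -0.115 and 0.115 m and z of rack2 in the frame of plate between 0.045 and 0.054 m and value of joint dial below 0.6 rad), for 0.2 s.
At the end, for the whole second after the job is handed in: every spatula present lies flat (within 0.05 rad, mid-handle under 9.5 mm, tip under 13 mm above the plate) inside the rim of the heated plate, both racks stand on it upright (0.09 rad), all at rest and released, and the dial pointer is within 5 mm of the tab (about 8 degrees) (x of spatula1 in the frame of plate between -0.106 and 0.106 m and y of spatula1 in the frame of plate between -0.156 and 0.156 m and z of spatula1 in the frame of plate between 0.04 and 0.063 m and x of spatula1_grip in the frame of plate between -0.106 and 0.106 m and y of spatula1_grip in the frame of plate between -0.156 and 0.156 m and z of spatula1_grip in the frame of plate between 0.04 and 0.0595 m and angle between spatula1's own z axis and vertical between 1.52 and 1.62 rad and linear speed of each of spatula1, spatula2, spatula3, spatula4, rack1, rack2 below 0.03 m/s and x of spatula2 in the frame of plate between -0.106 and 0.106 m and y of spatula2 in the frame of plate between -0.156 and 0.156 m and z of spatula2 in the frame of plate between 0.04 and 0.063 m and x of spatula2_grip in the frame of plate between -0.106 and 0.106 m and y of spatula2_grip in the frame of plate between -0.156 and 0.156 m and z of spatula2_grip in the frame of plate between 0.04 and 0.0595 m and angle between spatula2's own z axis and vertical between 1.52 and 1.62 rad and x of spatula3 in the frame of plate between -0.106 and 0.106 m and y of spatula3 in the frame of plate between -0.156 and 0.156 m and z of spatula3 in the frame of plate between 0.04 and 0.063 m and x of spatula3_grip in the frame of plate between -0.106 and 0.106 m and y of spatula3_grip in the frame of plate between -0.156 and 0.156 m and z of spatula3_grip in the frame of plate between 0.04 and 0.0595 m and angle between spatula3's own z axis and vertical between 1.52 and 1.62 rad and x of spatula4 in the frame of plate between -0.106 and 0.106 m and y of spatula4 in the frame of plate between -0.156 and 0.156 m and z of spatula4 in the frame of plate between 0.04 and 0.063 m and x of spatula4_grip in the frame of plate between -0.106 and 0.106 m and y of spatula4_grip in the frame of plate between -0.156 and 0.156 m and z of spatula4_grip in the frame of plate between 0.04 and 0.0595 m and angle between spatula4's own z axis and vertical between 1.52 and 1.62 rad and x of rack1 in the frame of plate between -0.07 and 0.07 m and y of rack1 in the frame of plate between -0.115 and 0.115 m and z of rack1 in the frame of plate between 0.045 and 0.054 m and angle between each of rack1, rack2's own z axis and vertical below 0.09 rad and x of rack2 in the frame of plate between -0.07 and 0.07 m and y of rack2 in the frame of plate between -0.115 and 0.115 m and z of rack2 in the frame of plate between 0.045 and 0.054 m and horizontal distance between dial_pointer and mark below 0.005 m and velocity of joint dial between -0.1 and 0.1 rad/s); the robot touches nothing.
It fails at once if a bystander is shoved more than 30 mm or tipped over (distance of any of washbottle, jar, dishes, tipbox, beaker, reagent, marker from where it was at the start of the episode above 0.03 m or angle between any of washbottle, jar, dishes, tipbox, beaker, reagent's own z axis and vertical above 0.5 rad).
Of spatula1, spatula2, spatula3, spatula4 only 2 to 4 are there at a start; the rules pass over those that are not, and their reading is None.
At some moment in a run one of spatula1, spatula2, spatula3, spatula4 may be knocked a few centimetres aside while the robot is not near it.
Once in a run the grip may slacken for a moment while it holds something.
It also fails if it takes over 210 s, if anything falls off the work surface, if the arm or the gripper's body presses on something with over 40 N, if the wrist force passes 120 N, or if a joint passes its speed limit or range.

## Robot

A 6-joint arm with a two-finger parallel gripper is mounted at the origin on the work surface. World frame = base frame: x ahead of the robot, y to its left, z up, the work surface at z = 0. Lengths are in mm, angles in rad, forces in N, time in s.
With the tool pointing down it reaches from about 325 to 775 mm from the base axis. Payload 5.5 kg.
Tool frame: the origin (TCP) lies at the very end of the fingers, on their centre line; the grasp point (between the pads) lies 19 mm behind it; z points along the fingers, y is the direction in which the jaws open and shut (so a half turn about z gives the same grasp; the last joint's range is limited). The gripper opens to 85 mm and grips with 20 to 120 N. Pads are 22 mm wide; open, the fingers measure 114 mm over their backs; the gripper's body (76 mm by 85 mm) begins 54 mm behind the grasp point. The pads swing forward as they close: fully open they stand 13 mm farther back than shut.
Start: joints at [-1.354, 0.091, 1.231, -0, 1.82, -0.057], TCP at [162.234, -577.665, 231.275] pointing down, gripper open.
Joint ranges: [-2.87, 2.87], [-0.86, 2.18], [0.17, 2.46], [-1.51, 4.65], [0.06, 2.69], [-2.65, 2.65]. Speed limits (rad/s): [2.57, 2.57, 3.01, 3.14, 3.14, 3.14].

## Interface

Orientations are given as a rotation vector (axis times angle).
In Python, from plant import read_state, grab_frame, workorder, cut_out, mark_of gives the robot as it stands. The module is installed in compiled form; this text tells all that it offers.
- The arm moves only by the tool servo_tool, never from a script. Its arguments are lists of equal length, an entry for each row: "slide": the shift along the tool's x, y, z in units of 30 mm (1.0 is 30 mm), a list of three; "roll": the turn about the tool's z in rad. In form: {"slide": [[tx, ty, tz], ...], "roll": [roll, ...]}. A call has 1 to 20 rows; each row shifts and turns the commanded pose from where the row before left it, along the tool's axes as they then stand; what a row does not reach is not made up. A row lasts 1/8 s, in which the tool goes at most 62.5 mm and 10.7 degrees, less where a joint would pass 70% of its speed; a pose out of reach is approached as far as the arm can. A call is refused whole if a number of a shift passes 1 or a number of a turn 0.188, either way. A call with a gripper value outside its range is refused whole. "hand" is the closure in counts, from 0 (fully open) to 255 (shut), set as the call begins (left out, the last holds). The fingers move at their own pace and stop on an object; "grip_force" is the grip in N (left out, the last holds). Time passes only in rows, so rows that do not move let the fingers close. It gives the time, the measured TCP pose, the force and the opening at its end, in the units of the state.
- read_state(): the state, without advancing time (a new reading comes with each control period).
- grab_frame(name): name is "scene" or "top"; returns a dict with "frame" (384x512x3 uint8, blue, green, red), "depth" (384x512 float32, mm along the optical axis (not along the pixel's ray), 0 where there is no reading), "vfov" (degrees; the focal length in pixels is half the picture's height over the tangent of half this angle, whatever the lens; pixels are square), "cx", "cy" (the principal point, pixels), "view" (4x4, takes a point from world to camera coordinates). Camera axes: x right, y down, z forward; pixel columns grow to the right and rows downward; lengths in mm; the calibration is good to about 2 mm. A picture is of the moment at which its call begins.
- workorder.job_done(): hands the job in, once; it reports no verdict.
Trained networks look in the newest picture that a camera, given by its name, has taken for a name from the list of things; names that differ only in an ending like _2 or _b are one class to them, and where a whole thing is asked for, a point or a joint stands for the part that bears it (a point fixed in the world has none). Each returns a list of dicts, best first, with "score" (0 to 1); they miss things now and then, are a little off and sometimes report something else, mostly with a low value. They report only what shows in the picture. A call takes as long as a camera call.
- cut_out(camera, label): "region" (384x512 bool, what is visible of it) and "xy" ([column, row] in pixels, amid what is visible of it).
- mark_of(camera, label): "xy" ([column, row] in pixels: a listed point, or the origin of a listed thing).
The state is a dict: "time": time; "q": joint angles; "dq": joint speeds; "joint_efforts": joint torques, N m; "tcp_pos": TCP position; "ee_rot": TCP orientation; "contact_force": force on the tool from outside, world axes, zero at the start; "wrist_torque": the same for the moment, N m; "opening": finger opening in mm.
Only numpy, scipy, OpenCV 4.12 (cv2) and the standard library are available. Lean on these libraries where they do the work, as an engineer would, in place of code of your own. Each camera call takes 0.05 s, during which the arm holds its last target.

## Working session

There is one attempt and no reset: what is moved stays moved. The work goes in short steps, Python scripts to look and compute and a tool call to move; the robot and the scene stay as the last step left them, time stands still between calls to the robot, and variables do not carry over. Pictures are saved under pics/ and viewed, and the job is handed in when it is done.

Besides the shell and the picture viewer there is one more tool, called after ">>>" by a JSON object that holds its "method" and its "body", one argument or row to a line. servo_tool: Moves the arm, as the interface text tells. Its arguments: {"type":"object","properties":{"slide":{"type":"array","items":{"type":"array","items":{"type":"number"}}},"roll":{"type":"array","items":{"type":"number"}},"hand":{"type":"number"},"grip_force":{"type":"number"}},"required":["slide","roll"]}

```bash
mkdir -p pics
cat > h.py <<'E'
import numpy as np, cv2
from plant import read_state, grab_frame, workorder, cut_out, mark_of
from scipy.spatial.transform import Rotation as R
def f(fr): return fr["frame"].shape[0]/2/np.tan(np.radians(fr["vfov"])/2)
def world(fr,u,v,d):
    k=f(fr); p=np.array([(u-fr["cx"])*d/k,(v-fr["cy"])*d/k,d,1.0]); return (np.linalg.inv(fr["view"])@p)[:3]
def atz(fr,u,v,z):
    a=world(fr,u,v,100.);b=world(fr,u,v,1000.); t=(z-a[2])/(b[2]-a[2]); return a+t*(b-a)
def cloud(fr):
    d=fr["depth"];h,w=d.shape;u,v=np.meshgrid(np.arange(w),np.arange(h));k=f(fr)
    P=np.stack([(u-fr["cx"])*d/k,(v-fr["cy"])*d/k,d,np.ones_like(d)],-1)@np.linalg.inv(fr["view"]).T
    P=P[...,:3]; P[d<=0]=np.nan; return P
def proj(fr,p):
    q=fr["view"]@np.append(p,1.); k=f(fr); return q[0]/q[2]*k+fr["cx"],q[1]/q[2]*k+fr["cy"]
E
python3 - <<'E'
from h import *
s=read_state();print(s)
for n in("scene","top"):
    fr=grab_frame(n);cv2.imwrite(f"pics/{n}0.png",cv2.resize(fr["frame"],None,fx=1.5,fy=1.5));print(n,fr["vfov"],fr["cx"],fr["cy"],fr["view"].round(3).tolist())
    for l in("plate","dial","dial_pointer","mark","stand","hookstand","rack1","spatula1","spatula1_grip","washbottle","jar","dishes","tipbox","beaker","reagent","marker","dial_grip"):
        print(n,l,[(round(float(m["score"]),2),np.round(m["xy"],1).tolist()) for m in mark_of(n,l)][:6])
E
```

```text
{'time': 0.0, 'q': array([-1.35371327e+00,  9.18853494e-02,  1.23191566e+00, -1.86395132e-05,
        1.81980874e+00, -5.67026233e-02]), 'dq': array([-0.00095398,  0.00116512, -0.00042674, -0.0007447 ,  0.00026211,
       -0.00068004]), 'joint_efforts': array([-1.65762525e-03, -4.58730090e+01, -4.18026316e+01, -3.29024106e-04,
        1.15536398e-02, -1.11853149e-05]), 'tcp_pos': array([ 162.15443265, -577.36841563,  230.11820743]), 'ee_rot': array([-3.11021303e+00, -4.28438302e-01,  2.81916673e-04]), 'contact_force': array([-0.52354763,  0.11201674, -0.05792876]), 'wrist_torque': array([-0.0082789 , -0.00191397,  0.04121299]), 'opening': 84.95107329539775}
scene 51.96349472852117 246.98706358685294 188.51522835459622 [[-0.853, 0.521, -0.015, 480.427], [0.323, 0.507, -0.799, -118.105], [-0.409, -0.687, -0.601, 1368.351], [0.0, 0.0, 0.0, 1.0]]
scene plate [(0.87, [232.5, 212.1]), (0.73, [174.6, 245.6]), (0.33, [158.5, 204.0])]Traceback (most recent call last):
  File "<stdin>", line 6, in <module>
ValueError: it knows: beaker, dial_grip, dial_pointer, dishes, hookstand, jar, mark, marker, plate, rack, reagent, spatula, spatula1_grip, spatula2_grip, spatula3_grip, spatula4_grip, stand, tipbox, washbottle
```

Run:
```python
from h import *
for n in("scene","top"):
    fr=grab_frame(n);cv2.imwrite(f"pics/{n}0.png",cv2.resize(fr["frame"],None,fx=1.5,fy=1.5));print(n,fr["vfov"],fr["cx"],fr["cy"],fr["view"].round(3).tolist())
    if n=="top": P=cloud(fr);np.save("top0.npy",P)
    for l in("plate","dial_pointer","mark","stand","hookstand","rack","spatula","spatula1_grip","washbottle","jar","dishes","tipbox","beaker","reagent","marker","dial_grip"):
        print(n,l,[(round(float(m["score"]),2),np.round(m["xy"],1).tolist()) for m in mark_of(n,l)][:6])
```

```text
scene 51.96349472852117 246.98706358685294 188.51522835459622 [[-0.853, 0.521, -0.015, 480.427], [0.323, 0.507, -0.799, -118.105], [-0.409, -0.687, -0.601, 1368.351], [0.0, 0.0, 0.0, 1.0]]
scene plate [(0.97, [232.4, 212.4])]
scene dial_pointer [(0.81, [279.4, 177.1])]
scene mark [(0.49, [261.7, 177.7])]
scene stand [(0.73, [352.2, 274.1]), (0.38, [162.7, 203.4])]
scene hookstand [(0.76, [214.7, 155.5]), (0.37, [277.2, 176.3])]
scene rack [(0.73, [202.6, 126.1]), (0.7, [227.0, 140.3])]
scene spatula []
scene spatula1_grip [(0.74, [334.5, 214.6])]
scene washbottle [(0.58, [237.0, 288.1]), (0.51, [384.4, 263.7])]
scene jar [(0.85, [363.1, 224.0])]
scene dishes [(0.8, [171.6, 245.3]), (0.49, [267.6, 168.2])]
scene tipbox [(0.74, [279.9, 327.4]), (0.3, [332.7, 215.7])]
scene beaker [(0.83, [265.8, 154.2])]
scene reagent [(0.87, [160.4, 173.6])]
scene marker [(0.73, [161.7, 201.9])]
scene dial_grip [(0.65, [267.4, 166.6])]
top 56.751546922439395 252.96903522280837 190.4003766772479 [[0.007, -1.0, 0.02, -12.898], [-0.986, -0.011, -0.169, 591.816], [0.169, -0.019, -0.985, 1124.128], [0.0, 0
[... 262 characters left out ...]
ookstand [(0.86, [350.2, 222.6]), (0.55, [143.9, 226.2]), (0.18, [151.6, 228.3])]
top rack [(0.89, [379.2, 220.3])]
top spatula [(0.55, [163.4, 227.0]), (0.51, [143.6, 226.2]), (0.51, [127.2, 221.9]), (0.42, [174.6, 227.2]), (0.29, [267.0, 241.3])]
top spatula1_grip [(0.41, [168.8, 227.3])]
top washbottle [(0.64, [188.1, 152.4]), (0.3, [167.9, 228.5])]
top jar [(0.6, [183.4, 271.6])]
top dishes [(0.74, [245.0, 134.9])]
top tipbox [(0.6, [142.5, 160.0]), (0.53, [185.2, 150.9])]
top beaker [(0.63, [317.2, 263.5])]
top reagent [(0.67, [344.9, 162.4])]
top marker [(0.52, [262.5, 242.6]), (0.48, [299.2, 139.4])]
top dial_grip [(0.62, [159.7, 226.8]), (0.46, [274.8, 235.3]), (0.3, [181.0, 268.1])]
```

View pics/scene0.png

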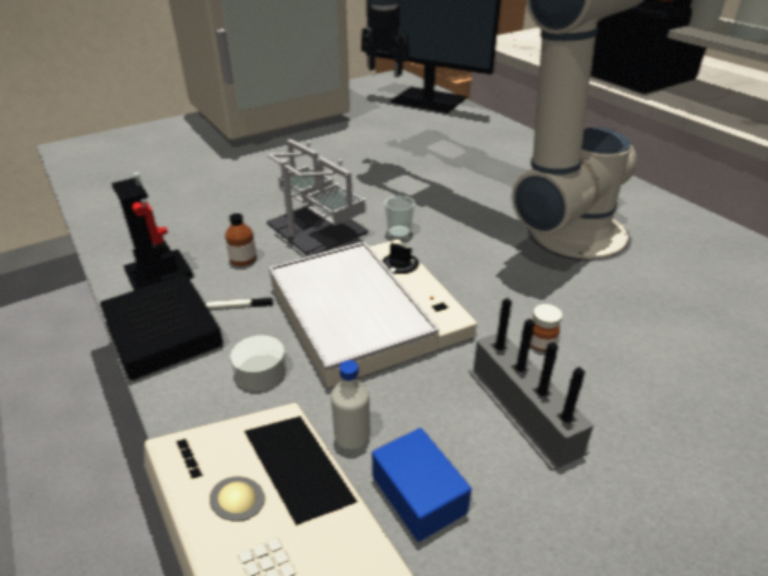

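View pics/top0.png

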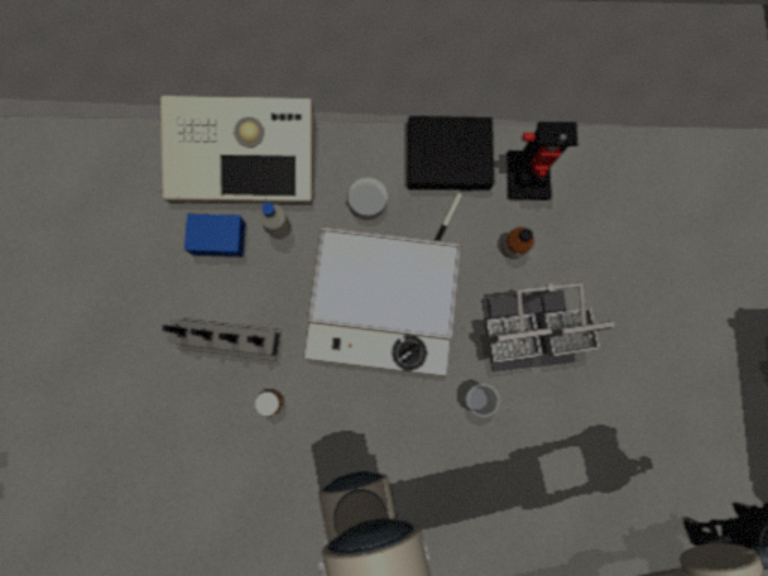

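Run:
```python
from h import *
fr=grab_frame("top");P=cloud(fr);np.save("P.npy",P)
im=fr["frame"]
cv2.imwrite("pics/c1.png",cv2.resize(im[140:265,95:225],None,fx=6,fy=6,interpolation=cv2.INTER_CUBIC)[:600])
cv2.imwrite("pics/c2.png",cv2.resize(im[180:255,315:415],None,fx=8,fy=8,interpolation=cv2.INTER_CUBIC)[:600])
cv2.imwrite("pics/c3.png",cv2.resize(im[145:255,198:310],None,fx=5.4,fy=5.4,interpolation=cv2.INTER_CUBIC))
cv2.imwrite("pics/c4.png",cv2.resize(im[215:255,250:300],None,fx=14,fy=14,interpolation=cv2.INTER_CUBIC))
# table z check, plate plane
for u,v in((200,300),(430,250),(255,190),(225,235)):
    print(u,v,np.nanmedian(P[v-3:v+4,u-3:u+4].reshape(-1,3),0).round(1))
for l in("plate","stand","hookstand","rack","spatula"):
    for c in cut_out("top",l)[:5]:
        m=c["region"];q=P[m];print(l,round(c["score"],2),np.round(c["xy"]),m.sum(),np.nanpercentile(q,[5,50,95],axis=0).round(0).tolist())
```

```text
200 300 [235.5 161.8   0.8]
430 250 [ 402.4 -609.2    1. ]
255 190 [593.3 -14.2  50.7]
225 235 [445.2  82.2  41.3]
plate 0.93 [254. 198.] 8215 [[431.0, -152.0, 39.0], [558.0, -11.0, 50.0], [690.0, 128.0, 56.0]]
plate 0.53 [116. 223.] 70 [[480.0, 406.0, 71.0], [485.0, 408.0, 131.0], [491.0, 427.0, 167.0]]
plate 0.15 [149. 225.] 59 [[465.0, 297.0, 71.0], [470.0, 299.0, 142.0], [476.0, 308.0, 167.0]]
stand 0.97 [147. 226.] 1426 [[441.0, 222.0, 2.0], [472.0, 327.0, 69.0], [512.0, 430.0, 75.0]]
stand 0.32 [134. 223.] 28 [[474.0, 351.0, 90.0], [478.0, 353.0, 124.0], [481.0, 354.0, 165.0]]
hookstand 0.84 [353. 204.] 1577 [[420.0, -425.0, 6.0], [545.0, -340.0, 11.0], [580.0, -258.0, 189.0]]
rack 0.74 [339. 224.] 974 [[439.0, -332.0, 73.0], [475.0, -280.0, 93.0], [517.0, -233.0, 183.0]]
rack 0.56 [381. 221.] 1033 [[452.0, -457.0, 74.0], [489.0, -404.0, 97.0], [534.0, -356.0, 183.0]]
spatula 0.54 [168. 225.] 54 [[459.0, 242.0, 70.0], [464.0, 244.0, 141.0], [471.0, 258.0, 169.0]]
spatula 0.43 [152. 223.] 58 [[465.0, 297.0, 56.0], [470.0, 298.0, 141.0], [477.0, 308.0, 167.0]]
```

View pics/c1.png

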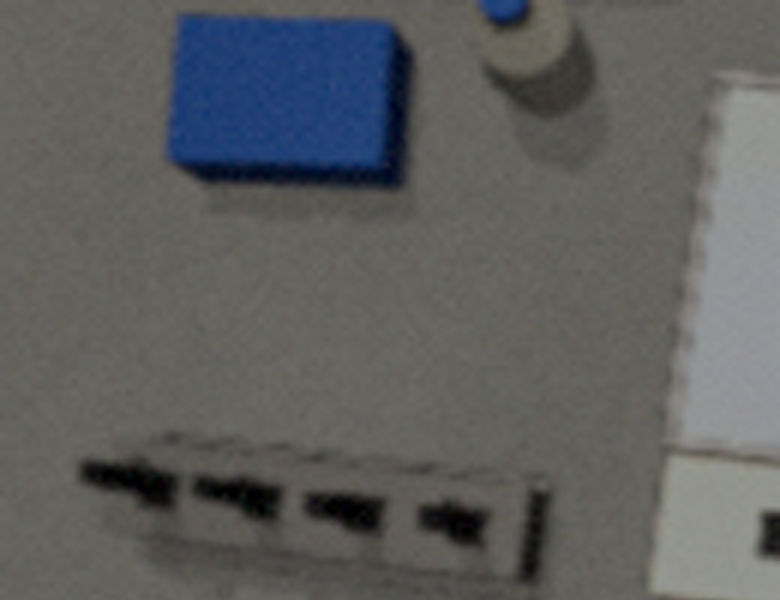

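View pics/c2.png

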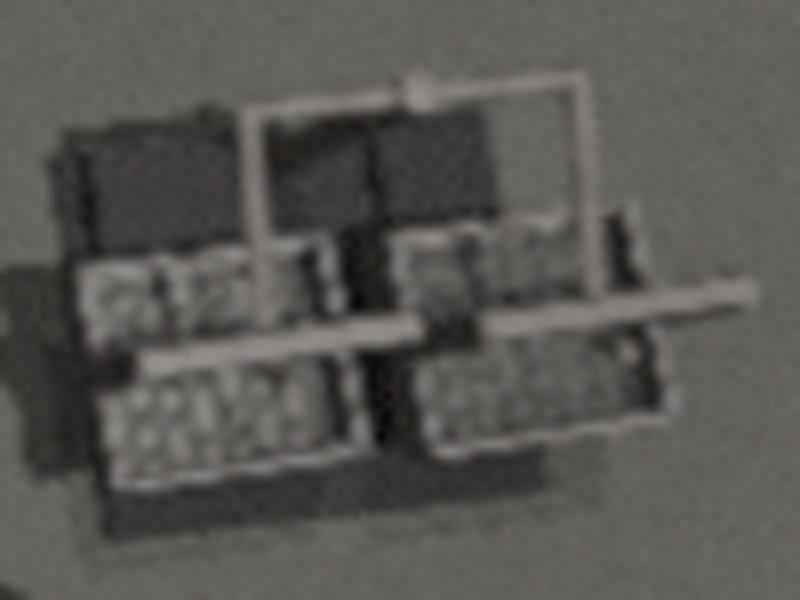

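View pics/c3.png

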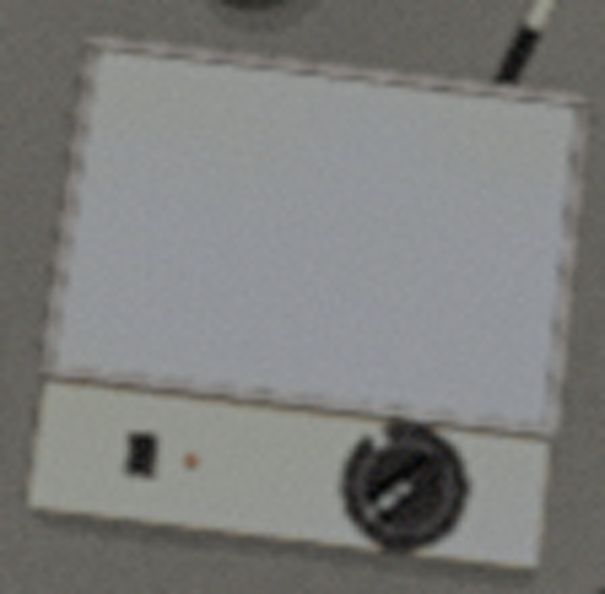

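View pics/c4.png

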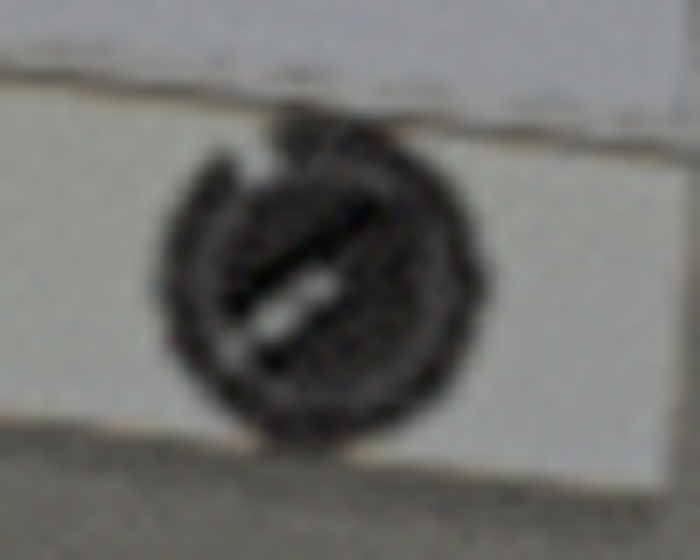

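Run:
```python
from h import *
P=np.load("P.npy")
def rect(m,name):
    m=m.astype(np.uint8); n,l,s,c=cv2.connectedComponentsWithStats(m); k=1+np.argmax(s[1:,4]); q=P[l==k][:,:2].astype(np.float32)
    r=cv2.minAreaRect(q); print(name,s[k],np.round(r[0],1),np.round(r[1],1),round(r[2],2),np.mean(q,0).round(1)); return l==k
x,y,z=P[...,0],P[...,1],P[...,2]
pl=(z>45.5)&(z<62)&(x>400)&(x<750)&(abs(y)<220)
rect(pl,"plate")
st=(z>36)&(z<62)&(x>400)&(x<750)&(abs(y)<220); rect(st,"plate+strip")
s=(z>60)&(z<200)&(x>430)&(x<515)&(y>190)&(y<460); rect((z>60)&(z<80)&s,"stand")
m=(z>155)&(z<175)&s
n,l,st_,c=cv2.connectedComponentsWithStats(m.astype(np.uint8))
for k in range(1,n):
    q=P[l==k]; print("butt",len(q),q.mean(0).round(1),q[q[:,2]>np.percentile(q[:,2],0)].min(0).round(0),q.max(0).round(0))
r=(z>172)&(z<200)&(y<-200)&(y>-520)&(x>400)&(x<620)
q=P[r];print(len(q))
n,l,st_,c=cv2.connectedComponentsWithStats(r.astype(np.uint8))
for k in range(1,n):
    q=P[l==k]; 
    if len(q)>8: print(st_[k],q.mean(0).round(1),q.min(0).round(0),q.max(0).round(0))
m=(z>0)
```

```text
plate [ 205  152  102   74 5943] [599.5 -17.5] [312.4 214.1] 83.74 [598.8 -17.7]
plate+strip [ 202  152  105   98 8229] [560.4 -13.2] [312.4 292.8] 83.74 [559.9 -12.7]
stand [111 213  72  24 842] [475.4 330.2] [222.2  50. ] 83.82 [474.6 327.1]
butt 19 [484.8 410.9 164.8] [480. 407. 159.] [489. 417. 171.]
butt 21 [478.1 356.7 165. ] [472. 352. 158.] [484. 364. 171.]
butt 20 [471.1 302.7 165. ] [467. 297. 161.] [476. 309. 171.]
butt 19 [465.7 247.  164.9] [461. 242. 159.] [471. 253. 169.]
542
[344 189  46  28 250] [ 553.  -336.9  185.1] [ 498. -407.  172.] [ 577. -271.  199.]
[373 214  36  10 131] [ 491.2 -406.6  182.3] [ 477. -460.  174.] [ 505. -357.  187.]
[331 218  36  10 133] [ 476.9 -281.8  182.5] [ 465. -336.  172.] [ 492. -233.  188.]
[389 222   5   4  14] [ 476.8 -406.8  184.3] [ 471. -411.  173.] [ 481. -403.  191.]
[347 226   5   4  13] [ 463.2 -284.2  181.7] [ 459. -288.  172.] [ 468. -281.  189.]
```

>>> {"method": "servo_tool", "body": {
  "slide": [
    [0,0,0],
    [0,0,0],
    [0,0,0],
    [0,0,0],
    [0,0,0],
    [0,0,0],
    [0,0,0]
  ],
  "roll": [-0.17,-0.17,-0.17,-0.17,-0.17,-0.17,-0.169],
  "hand": 130,
  "grip_force": 20
}}

```text
time: 2.98
tcp_pos: [162.3, -577.7, 231.3]
ee_rot: [2.332, 2.105, 0.0]
contact_force: [0.2, 0.1, 0.8]
opening: 41.8
```

```bash
cat >> h.py <<'E'
PC=np.array([599.5,-17.5]);PY=np.radians(-6.26)
def p2w(x,y): c,s=np.cos(PY),np.sin(PY); return PC+np.array([c*x-s*y,s*x+c*y])
def w2p(w): c,s=np.cos(PY),np.sin(PY); d=np.asarray(w)[:2]-PC; return np.array([c*d[0]+s*d[1],-s*d[0]+c*d[1]])
def go(t,alpha=None):
    s=read_state();M=R.from_rotvec(s["ee_rot"]).as_matrix();a=np.degrees(np.arctan2(M[1,0],M[0,0]))
    d=M.T@(np.array(t,float)-s["tcp_pos"])/30
    print("t",round(s["time"],2),"tcp",s["tcp_pos"].round(1),"alpha",round(a,2),"open",round(s["opening"],1),"F",s["contact_force"].round(1),"tilt",round(np.degrees(np.arccos(-M[2,2])),2))
    print("units",d.round(3),"roll",None if alpha is None else round(np.radians(a-alpha),3))
E
python3 - <<'E'
from h import *
go([465.3,248,240],83.8)
print(p2w(-92,80),p2w(50,60))
E
```

```text
t 2.98 tcp [ 162.3 -577.7  231.3] alpha 84.13 open 41.8 F [0.2 0.1 0.8] tilt 0.0
units [28.411  7.236 -0.291] roll 0.006
[516.77179586  72.0546997 ] [655.74428824  36.6902209 ]
```

>>> {"method": "servo_tool", "body": {
  "slide": [
    [0.9,0.5,0],
    [0.95,0.5,0],
    [0.95,0.5,0],
    [0.95,0.5,0],
    [0.95,0.5,0],
    [0.95,0.5,0],
    [0.95,0.5,0],
    [0.95,0.5,0],
    [0.95,0.5,0],
    [0.95,0.5,0],
    [0.95,0.5,0],
    [0.95,0.5,0],
    [0.95,0.5,0],
    [0.95,0.5,0],
    [0.95,0,0],
    [0.95,0,0],
    [0.95,0,0],
    [0.95,0,0],
    [0.95,0,0],
    [0.95,0,0]
  ],
  "roll": [0.006,0,0,0,0,0,0,0,0,0,0,0,0,0,0,0,0,0,0,0]
}}

```text
time: 5.48
tcp_pos: [435.4, -35.7, 231.5]
ee_rot: [2.344, 2.091, 0.001]
contact_force: [0.5, 0.0, -0.1]
opening: 41.6
```

>>> {"method": "servo_tool", "body": {
  "slide": [
    [0.95,0,0],
    [0.95,0,0],
    [0.95,0,0],
    [0.95,0,0],
    [0.95,0,0],
    [0.95,0,0],
    [0.95,0,0],
    [0.95,0,0],
    [0.9,0,0],
    [0.9,0,0],
    [0,0,0]
  ],
  "roll": [0,0,0,0,0,0,0,0,0,0,0]
}}

```text
time: 6.85
tcp_pos: [467.3, 244.8, 230.9]
ee_rot: [-2.342, -2.094, 0.001]
contact_force: [0.3, -0.4, -0.1]
opening: 41.8
```

Run:
```python
from h import *
go([465.3,248,126],83.8)
```

```text
t 6.85 tcp [467.3 244.8 230.9] alpha 83.6 open 41.8 F [ 0.3 -0.4 -0.1] tilt 0.04
units [ 0.1   -0.074  3.496] roll -0.003
```

Down and grip.

>>> {"method": "servo_tool", "body": {
  "slide": [
    [0.1,-0.07,0.9],
    [0,0,0.9],
    [0,0,0.9],
    [0,0,0.8],
    [0,0,0]
  ],
  "roll": [0,0,0,0,0]
}}

```text
time: 7.48
tcp_pos: [464.7, 245.5, 124.2]
ee_rot: [-2.344, -2.09, 0.007]
contact_force: [-0.0, 0.3, 0.5]
opening: 41.7
```

>>> {"method": "servo_tool", "body": {
  "slide": [
    [0,0,0],
    [0,0,0],
    [0,0,0],
    [0,0,0],
    [0,0,0]
  ],
  "roll": [0,0,0,0,0],
  "hand": 255,
  "grip_force": 20
}}

```text
time: 8.1
tcp_pos: [466.3, 247.0, 128.1]
ee_rot: [2.344, 2.091, 0.004]
contact_force: [-1.6, -0.7, 6.5]
opening: 11.5
```

>>> {"method": "servo_tool", "body": {
  "slide": [
    [0,0,-0.5],
    [0,0,-0.5],
    [0,0,-0.5],
    [-0.2,0,0],
    [-0.52,0,0.05],
    [-0.52,0,0.05],
    [-0.49,0,0.18],
    [-0.49,0,0.18],
    [0,0,0]
  ],
  "roll": [0,0,0,0,0,0,0,0,0]
}}

```text
time: 9.22
tcp_pos: [457.8, 178.9, 157.0]
ee_rot: [2.346, 2.089, -0.002]
contact_force: [0.3, -1.1, 1.4]
opening: 11.5
```

Run:
```python
from h import *
go([465.3,248,126],83.8)
fr=grab_frame("scene");cv2.imwrite("pics/s1.png",cv2.resize(fr["frame"][150:330,270:450],None,fx=3.3,fy=3.3))
```

```text
t 9.22 tcp [457.8 178.9 157. ] alpha 83.35 open 11.5 F [ 0.3 -1.1  1.4] tilt 0.1
units [ 2.319 -0.019  1.029] roll -0.008
```

View pics/s1.png

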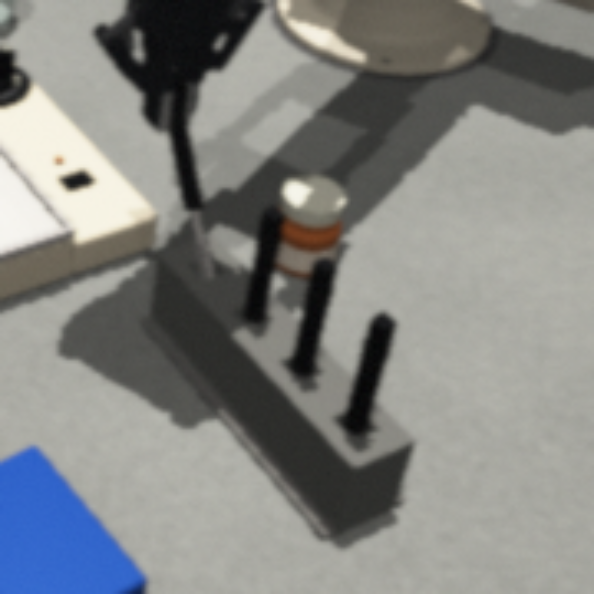

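>>> {"method": "servo_tool", "body": {
  "slide": [
    [-0.43,0,0.3],
    [-0.43,0,0.3],
    [-0.33,0,0.4],
    [-0.33,0,0.4],
    [-0.16,0,0.31],
    [-0.16,0,0.31],
    [0,0,0]
  ],
  "roll": [0,0,0,0,0,0,0]
}}

```text
time: 10.15
tcp_pos: [451.6, 124.5, 95.8]
ee_rot: [2.345, 2.09, -0.004]
contact_force: [-0.1, -4.5, 3.0]
opening: 11.6
```

Run:
```python
from h import *
g=p2w(-92,80-140)
go([*g,170],83.74)
fr=grab_frame("scene");cv2.imwrite("pics/s2.png",cv2.resize(fr["frame"][130:310,250:430],None,fx=3.3,fy=3.3))
```

```text
t 10.15 tcp [451.6 124.5  95.8] alpha 83.41 open 11.6 F [-0.1 -4.5  3. ] tilt 0.15
units [-6.159  2.383 -2.462] roll -0.006
```

View pics/s2.png

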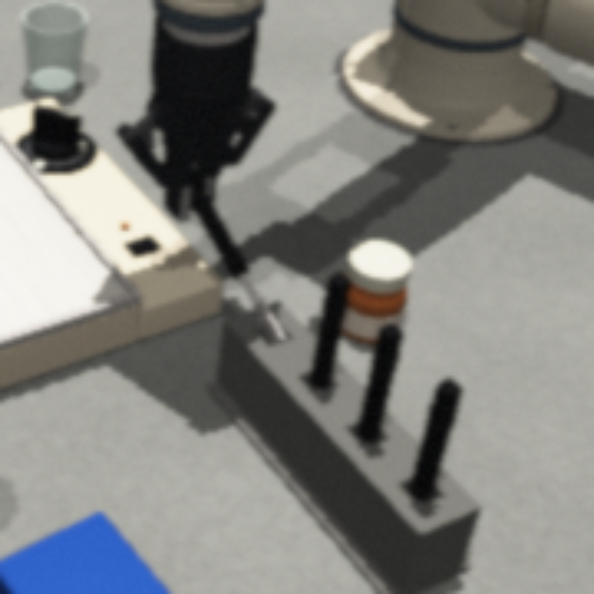

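Run:
```python
from h import *
fr=grab_frame("top")
w=atz(fr,273.2,235,70);print("dial",w,w2p(w))
g=p2w(-91,138-140)
go([*g,126],83.74)
```

```text
dial [445.18644836 -72.62974928  70.        ] [-147.38206147  -71.62743493]
t 10.25 tcp [451.7 124.6  96.2] alpha 83.43 open 11.7 F [-0.3 -4.9  1.8] tilt 0.14
units [-4.227  2.403 -0.986] roll -0.005
```

>>> {"method": "servo_tool", "body": {
  "slide": [
    [-0.3,0,-0.5],
    [-0.4,0,-0.5],
    [-0.6,0.4,0],
    [-0.6,0.5,0],
    [-0.6,0.5,0],
    [-0.6,0.5,0],
    [-0.6,0.5,0],
    [-0.53,0,0],
    [0,0,0],
    [0,0,0]
  ],
  "roll": [-0.005,0,0,0,0,0,0,0,0,0]
}}

```text
time: 11.5
tcp_pos: [509.3, -7.9, 127.2]
ee_rot: [-2.339, -2.097, -0.001]
contact_force: [0.5, -0.4, -0.2]
opening: 11.7
```

Run:
```python
from h import *
g=p2w(-91,138-140)
go([*g,100],83.74)
fr=grab_frame("scene");cv2.imwrite("pics/s3.png",cv2.resize(fr["frame"][110:290,180:360],None,fx=3.3,fy=3.3))
```

```text
t 11.5 tcp [509.3  -7.9 127.2] alpha 83.76 open 11.7 F [ 0.5 -0.4 -0.2] tilt 0.04
units [-0.058 -0.009  0.908] roll 0.0
```

View pics/s3.png

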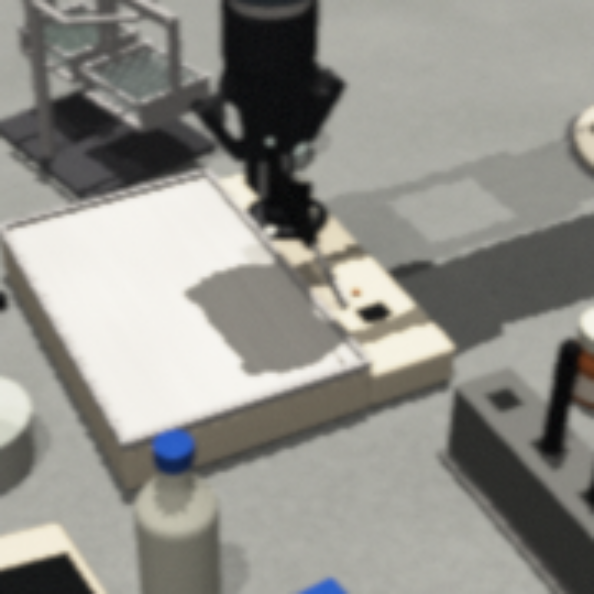

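>>> {"method": "servo_tool", "body": {
  "slide": [
    [-0.05,0.16,0.5],
    [0,0,0.5],
    [0,0,0.4],
    [-0.03,0,0.2],
    [-0.05,0,0.25],
    [-0.05,0,0.25],
    [0,0,0],
    [0,0,0]
  ],
  "roll": [0,0,0,0,0,0,0,0]
}}

```text
time: 12.55
tcp_pos: [513.8, -14.1, 64.0]
ee_rot: [2.339, 2.097, 0.0]
contact_force: [-0.2, -0.1, -0.3]
opening: 11.7
```

Run:
```python
from h import *
g=p2w(-86,138-140)
go([*g,60],83.74)
fr=grab_frame("scene");cv2.imwrite("pics/s4.png",cv2.resize(fr["frame"][110:290,180:360],None,fx=3.3,fy=3.3))
```

```text
t 12.55 tcp [513.8 -14.1  64. ] alpha 83.75 open 11.7 F [-0.2 -0.1 -0.3] tilt 0.01
units [ 0.132 -0.016  0.132] roll 0.0
```

View pics/s4.png

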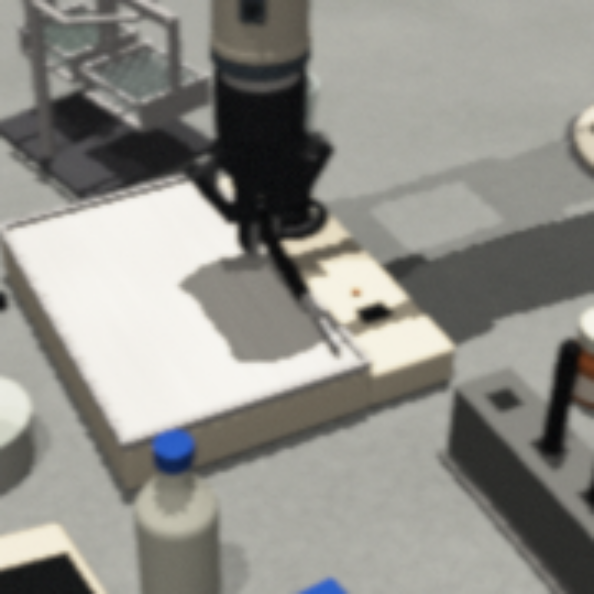

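>>> {"method": "servo_tool", "body": {
  "slide": [
    [-0.02,0,0.15],
    [0,0,0]
  ],
  "roll": [0,0]
}}

```text
time: 12.85
tcp_pos: [513.7, -14.8, 59.2]
ee_rot: [-2.339, -2.097, 0.0]
contact_force: [0.5, -1.2, 1.5]
opening: 11.2
```

>>> {"method": "servo_tool", "body": {
  "slide": [
    [0,0,0],
    [0,0,0],
    [0,0,0],
    [0,0,-0.5],
    [0,0,-0.9],
    [0,0,-0.9],
    [0,0,-0.9]
  ],
  "roll": [0,0,0,0,0,0,0],
  "hand": 180
}}

```text
time: 13.72
tcp_pos: [513.9, -14.7, 157.6]
ee_rot: [2.338, 2.097, 0.001]
contact_force: [-0.1, -0.3, -0.3]
opening: 25.2
```

Run:
```python
from h import *
go([471.4,303.3,225],83.8)
fr=grab_frame("scene");cv2.imwrite("pics/s5.png",cv2.resize(fr["frame"][110:290,180:360],None,fx=3.3,fy=3.3))
fr=grab_frame("top")
for m in mark_of("top","spatula")[:6]: print(round(m["score"],2),m["xy"])
```

```text
t 13.72 tcp [513.9 -14.7 157.6] alpha 83.76 open 25.2 F [-0.1 -0.3 -0.3] tilt 0.08
units [10.384 -2.557 -2.25 ] roll -0.001
0.62 [161.5, 224.1]
0.46 [127.8, 223.9]
0.45 [211.8, 203.8]
0.4 [143.4, 224.4]
```

View pics/s5.png

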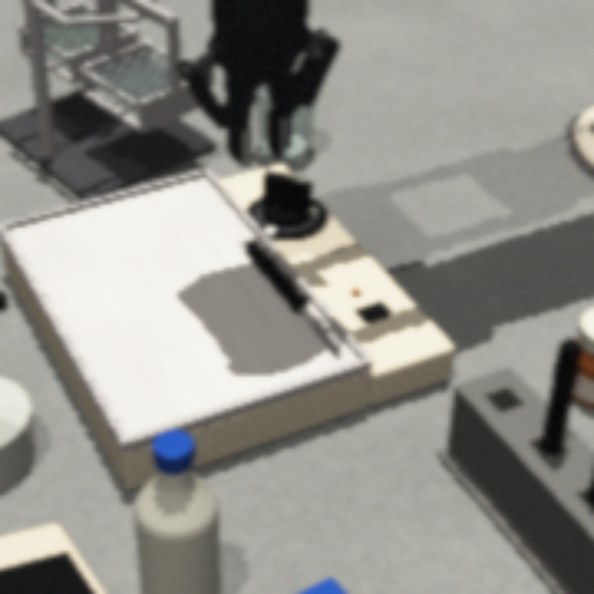

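>>> {"method": "servo_tool", "body": {
  "slide": [
    [0.9,-0.2,-0.7],
    [0.95,-0.3,-0.7],
    [0.95,-0.3,0],
    [0.95,-0.3,0],
    [0.95,-0.3,0],
    [0.95,-0.3,0],
    [0.95,-0.3,0],
    [0.95,-0.3,0],
    [0.95,-0.26,0],
    [0.95,0,0],
    [0.93,0,0],
    [0,0,0]
  ],
  "roll": [0,0,0,0,0,0,0,0,0,0,0,0],
  "hand": 130
}}

```text
time: 15.38
tcp_pos: [470.5, 304.4, 195.6]
ee_rot: [-2.336, -2.099, 0.004]
contact_force: [-0.9, 0.2, -0.3]
opening: 41.7
```

Run:
```python
from h import *
go([471.4,303.3,126],83.8)
```

```text
t 15.38 tcp [470.5 304.4 195.6] alpha 83.88 open 41.7 F [-0.9  0.2 -0.3] tilt 0.16
units [-0.029  0.038  2.32 ] roll 0.001
```

>>> {"method": "servo_tool", "body": {
  "slide": [
    [0,0,0.8],
    [0,0,0.8],
    [0,0,0.75],
    [0,0,0]
  ],
  "roll": [0,0,0,0]
}}

```text
time: 15.88
tcp_pos: [470.0, 301.7, 124.0]
ee_rot: [-2.339, -2.096, 0.009]
contact_force: [-0.5, 1.2, -0.8]
opening: 41.7
```

>>> {"method": "servo_tool", "body": {
  "slide": [
    [0,0,0],
    [0,0,0],
    [0,0,0],
    [0,0,0]
  ],
  "roll": [0,0,0,0],
  "hand": 255
}}

```text
time: 16.38
tcp_pos: [471.8, 303.4, 128.4]
ee_rot: [2.339, 2.097, 0.004]
contact_force: [1.0, 0.4, 5.4]
opening: 12.2
```

>>> {"method": "servo_tool", "body": {
  "slide": [
    [0,0,-0.5],
    [0,0,-0.5],
    [0,0,-0.5],
    [-0.2,0,0],
    [-0.52,0,0.05],
    [-0.52,0,0.05],
    [-0.49,0,0.18],
    [-0.49,0,0.18],
    [-0.43,0,0.3],
    [-0.43,0,0.3],
    [-0.33,0,0.4],
    [-0.33,0,0.4],
    [-0.16,0,0.31],
    [-0.16,0,0.31],
    [0,0,0]
  ],
  "roll": [0,0,0,0,0,0,0,0,0,0,0,0,0,0,0]
}}

```text
time: 18.25
tcp_pos: [457.5, 179.8, 96.2]
ee_rot: [2.34, 2.094, -0.005]
contact_force: [0.2, -5.9, 2.9]
opening: 11.5
```

Run:
```python
from h import *
g=p2w(-60,138-140)
go([*g,126],83.74)
fr=grab_frame("scene");cv2.imwrite("pics/s6.png",cv2.resize(fr["frame"][130:310,250:430],None,fx=3.3,fy=3.3))
```

```text
t 18.25 tcp [457.5 179.8  96.2] alpha 83.65 open 11.5 F [ 0.2 -5.9  2.9] tilt 0.22
units [-6.087  3.43  -0.975] roll -0.002
```

View pics/s6.png

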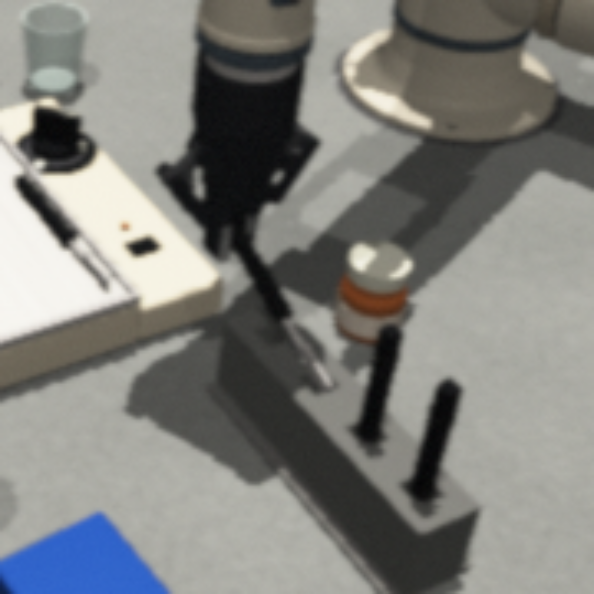

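>>> {"method": "servo_tool", "body": {
  "slide": [
    [-0.3,0,-0.5],
    [-0.4,0,-0.48],
    [-0.6,0.4,0],
    [-0.6,0.5,0],
    [-0.6,0.5,0],
    [-0.6,0.5,0],
    [-0.6,0.5,0],
    [-0.6,0.5,0],
    [-0.6,0.53,0],
    [-0.6,0,0],
    [-0.6,0,0],
    [-0.6,0,0],
    [0,0,0]
  ],
  "roll": [0,0,0,0,0,0,0,0,0,0,0,0,0]
}}

```text
time: 19.92
tcp_pos: [538.1, -30.1, 127.0]
ee_rot: [2.341, 2.095, 0.0]
contact_force: [-0.2, 0.3, -1.3]
opening: 11.6
```

Run:
```python
from h import *
g=p2w(-60,138-140)
go([*g,64],83.74)
```

```text
t 19.93 tcp [538.1 -30.1 127. ] alpha 83.65 open 11.6 F [-0.2  0.3 -1.3] tilt 0.01
units [ 0.575 -0.012  2.1  ] roll -0.002
```

>>> {"method": "servo_tool", "body": {
  "slide": [
    [0.58,0,0.3],
    [0,0,0.5],
    [0,0,0.5],
    [-0.03,0,0.25],
    [-0.05,0,0.25],
    [-0.05,0,0.25],
    [0,0,0],
    [0,0,0]
  ],
  "roll": [0,0,0,0,0,0,0,0]
}}

```text
time: 20.92
tcp_pos: [540.0, -15.5, 65.6]
ee_rot: [2.339, 2.097, 0.001]
contact_force: [0.3, -0.7, -0.1]
opening: 11.3
```

>>> {"method": "servo_tool", "body": {
  "slide": [
    [0,0,0],
    [0,0,0],
    [0,0,-0.1],
    [0,0,-0.5],
    [0,0,-0.9],
    [0,0,-0.9],
    [0,0,-0.9]
  ],
  "roll": [0,0,0,0,0,0,0],
  "hand": 185
}}

```text
time: 21.8
tcp_pos: [540.1, -15.5, 166.7]
ee_rot: [2.338, 2.096, 0.002]
contact_force: [-0.2, -0.9, -0.3]
opening: 23.5
```

Run:
```python
from h import *
go([478.2,357.5,200],83.8)
fr=grab_frame("scene");cv2.imwrite("pics/s7.png",cv2.resize(fr["frame"][110:290,180:360],None,fx=3.3,fy=3.3))
```

```text
t 21.8 tcp [540.1 -15.5 166.7] alpha 83.76 open 23.5 F [-0.2 -0.9 -0.3] tilt 0.09
units [12.134 -3.4   -1.114] roll -0.001
```

View pics/s7.png

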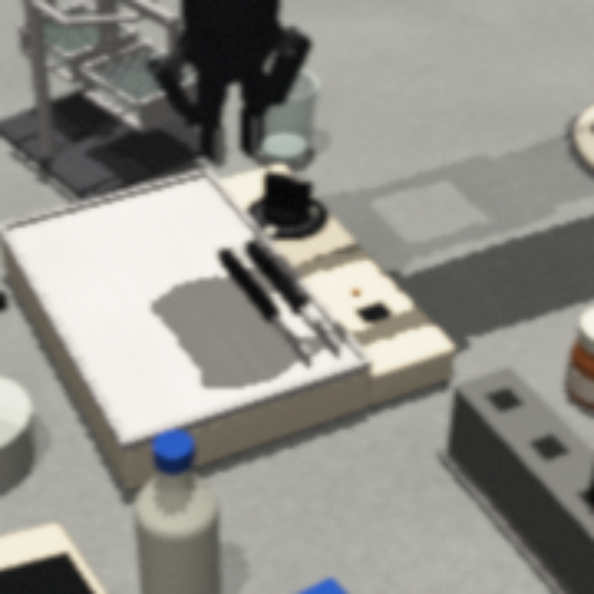

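>>> {"method": "servo_tool", "body": {
  "slide": [
    [0.93,-0.2,-0.6],
    [0.93,-0.4,-0.5],
    [0.93,-0.4,0],
    [0.93,-0.4,0],
    [0.93,-0.4,0],
    [0.93,-0.4,0],
    [0.93,-0.4,0],
    [0.93,-0.4,0],
    [0.93,-0.4,0],
    [0.93,0,0],
    [0.94,0,0],
    [0.94,0,0],
    [0.94,0,0],
    [0,0,0]
  ],
  "roll": [0,0,0,0,0,0,0,0,0,0,0,0,0,0],
  "hand": 130
}}

```text
time: 23.6
tcp_pos: [477.8, 358.6, 197.5]
ee_rot: [-2.337, -2.099, -0.0]
contact_force: [-0.3, -0.7, -0.4]
opening: 41.5
```

Run:
```python
from h import *
go([478.2,357.5,126],83.8)
```

```text
t 23.6 tcp [477.8 358.6 197.5] alpha 83.88 open 41.5 F [-0.3 -0.7 -0.4] tilt 0.02
units [-0.034  0.018  2.383] roll 0.001
```

>>> {"method": "servo_tool", "body": {
  "slide": [
    [0,0,0.8],
    [0,0,0.8],
    [0,0,0.77],
    [0,0,0]
  ],
  "roll": [0,0,0,0]
}}

```text
time: 24.1
tcp_pos: [477.2, 355.7, 124.4]
ee_rot: [-2.339, -2.096, 0.006]
contact_force: [0.4, 0.1, 0.0]
opening: 41.9
```

>>> {"method": "servo_tool", "body": {
  "slide": [
    [0,0,0],
    [0,0,0],
    [0,0,0],
    [0,0,0]
  ],
  "roll": [0,0,0,0],
  "hand": 255
}}

```text
time: 24.6
tcp_pos: [478.7, 357.4, 128.2]
ee_rot: [2.339, 2.097, 0.005]
contact_force: [-0.1, 0.1, 6.1]
opening: 11.6
```

>>> {"method": "servo_tool", "body": {
  "slide": [
    [0,0,-0.5],
    [0,0,-0.5],
    [0,0,-0.5],
    [-0.2,0,0],
    [-0.52,0,0.05],
    [-0.52,0,0.05],
    [-0.49,0,0.18],
    [-0.49,0,0.18],
    [-0.43,0,0.3],
    [-0.43,0,0.3],
    [-0.33,0,0.4],
    [-0.33,0,0.4],
    [-0.16,0,0.31],
    [-0.16,0,0.31],
    [0,0,0]
  ],
  "roll": [0,0,0,0,0,0,0,0,0,0,0,0,0,0,0]
}}

```text
time: 26.48
tcp_pos: [464.5, 233.7, 95.6]
ee_rot: [2.34, 2.094, -0.005]
contact_force: [-0.2, -6.0, 3.3]
opening: 12.4
```

Run:
```python
from h import *
g=p2w(-34,138-140)
go([*g,126],83.74)
fr=grab_frame("scene");cv2.imwrite("pics/s8.png",cv2.resize(fr["frame"][130:310,250:430],None,fx=3.3,fy=3.3))
```

```text
t 26.48 tcp [464.5 233.7  95.6] alpha 83.65 open 12.4 F [-0.2 -6.   3.3] tilt 0.21
units [-7.898  4.265 -0.991] roll -0.002
```

View pics/s8.png

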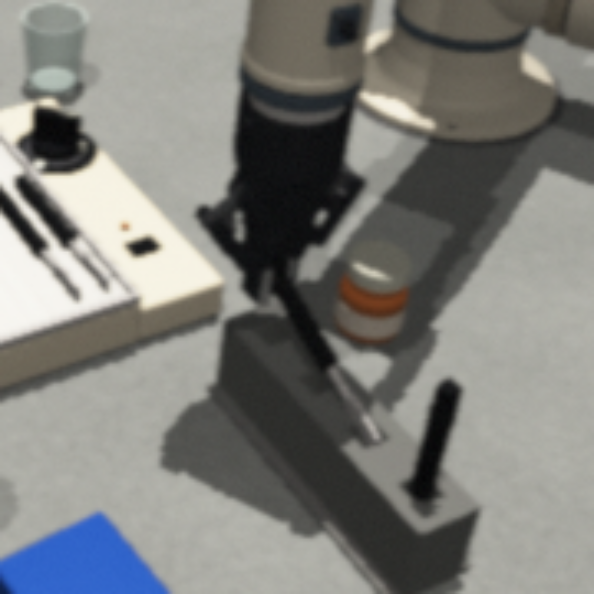

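>>> {"method": "servo_tool", "body": {
  "slide": [
    [-0.3,0,-0.5],
    [-0.4,0,-0.5],
    [-0.6,0.4,0],
    [-0.6,0.5,0],
    [-0.6,0.5,0],
    [-0.6,0.5,0],
    [-0.6,0.5,0],
    [-0.6,0.5,0],
    [-0.6,0.5,0],
    [-0.6,0.5,0],
    [-0.6,0.36,0],
    [-0.6,0,0],
    [-0.6,0,0],
    [-0.6,0,0],
    [0,0,0]
  ],
  "roll": [0,0,0,0,0,0,0,0,0,0,0,0,0,0,0]
}}

```text
time: 28.4
tcp_pos: [565.7, -14.8, 127.0]
ee_rot: [2.341, 2.095, 0.0]
contact_force: [-0.8, 0.2, -0.3]
opening: 11.8
```

Run:
```python
from h import *
g=p2w(-34,138-140)
go([*g,65],83.74)
```

```text
t 28.4 tcp [565.7 -14.8 127. ] alpha 83.66 open 11.8 F [-0.8  0.2 -0.3] tilt 0.01
units [-0.035 -0.005  2.067] roll -0.001
```

>>> {"method": "servo_tool", "body": {
  "slide": [
    [0,0,0.3],
    [0,0,0.5],
    [0,0,0.5],
    [-0.03,0,0.25],
    [-0.05,0,0.25],
    [-0.05,0,0.25],
    [0,0,0],
    [0,0,0]
  ],
  "roll": [0,0,0,0,0,0,0,0]
}}

```text
time: 29.4
tcp_pos: [565.7, -17.4, 65.5]
ee_rot: [2.339, 2.097, 0.0]
contact_force: [-0.1, -0.4, -0.4]
opening: 11.5
```

>>> {"method": "servo_tool", "body": {
  "slide": [
    [0,0,0],
    [0,0,0],
    [0,0,-0.1],
    [0,0,-0.5],
    [0,0,-0.9],
    [0,0,-0.9],
    [0,0,-0.9]
  ],
  "roll": [0,0,0,0,0,0,0],
  "hand": 185
}}

```text
time: 30.28
tcp_pos: [565.8, -17.4, 166.7]
ee_rot: [2.338, 2.096, 0.002]
contact_force: [-0.4, 0.1, -0.4]
opening: 23.6
```

Run:
```python
from h import *
go([484.9,411.7,200],83.8)
fr=grab_frame("scene");cv2.imwrite("pics/s9.png",cv2.resize(fr["frame"][110:330,180:420],None,fx=2.7,fy=2.7))
```

```text
t 30.27 tcp [565.8 -17.4 166.7] alpha 83.76 open 23.6 F [-0.4  0.1 -0.4] tilt 0.09
units [13.925 -4.235 -1.115] roll -0.001
```

View pics/s9.png

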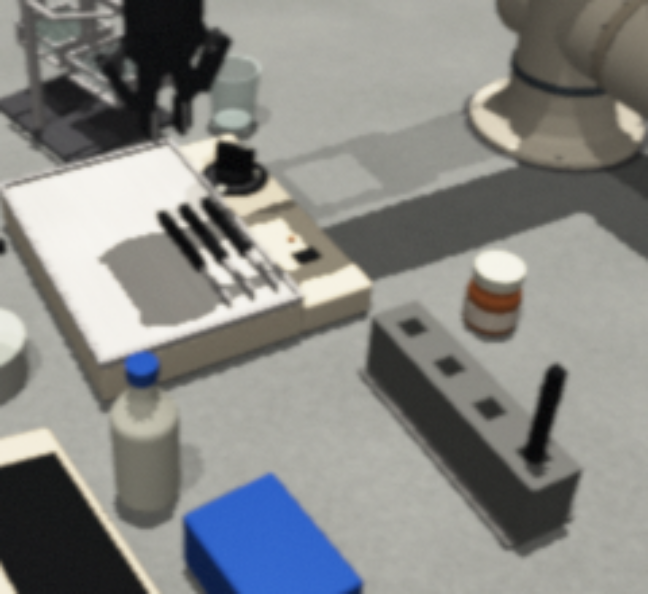

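>>> {"method": "servo_tool", "body": {
  "slide": [
    [0.93,-0.2,-0.6],
    [0.93,-0.4,-0.5],
    [0.93,-0.4,0],
    [0.93,-0.4,0],
    [0.93,-0.4,0],
    [0.93,-0.4,0],
    [0.93,-0.4,0],
    [0.93,-0.4,0],
    [0.93,-0.4,0],
    [0.93,-0.4,0],
    [0.92,-0.44,0],
    [0.92,0,0],
    [0.92,0,0],
    [0.92,0,0],
    [0.92,0,0],
    [0,0,0]
  ],
  "roll": [0,0,0,0,0,0,0,0,0,0,0,0,0,0,0,0],
  "hand": 130
}}

```text
time: 32.33
tcp_pos: [484.2, 412.4, 197.2]
ee_rot: [-2.337, -2.099, 0.0]
contact_force: [-0.9, -0.2, -0.2]
opening: 41.9
```

Run:
```python
from h import *
go([484.9,411.7,126],83.8)
```

```text
t 32.33 tcp [484.2 412.4 197.2] alpha 83.87 open 41.9 F [-0.9 -0.2 -0.2] tilt 0.02
units [-0.022  0.026  2.373] roll 0.001
```

>>> {"method": "servo_tool", "body": {
  "slide": [
    [0,0,0.8],
    [0,0,0.8],
    [0,0,0.77],
    [0,0,0]
  ],
  "roll": [0,0,0,0]
}}

```text
time: 32.83
tcp_pos: [483.7, 409.5, 124.2]
ee_rot: [-2.34, -2.096, 0.007]
contact_force: [-0.3, -0.2, -0.5]
opening: 42.0
```

>>> {"method": "servo_tool", "body": {
  "slide": [
    [0,0,0],
    [0,0,0],
    [0,0,0],
    [0,0,0]
  ],
  "roll": [0,0,0,0],
  "hand": 255
}}

```text
time: 33.33
tcp_pos: [485.2, 411.3, 128.3]
ee_rot: [2.339, 2.097, 0.005]
contact_force: [-0.5, 0.0, 6.6]
opening: 11.8
```

>>> {"method": "servo_tool", "body": {
  "slide": [
    [0,0,-0.5],
    [0,0,-0.5],
    [0,0,-0.5],
    [-0.2,0,0],
    [-0.52,0,0.05],
    [-0.52,0,0.05],
    [-0.49,0,0.18],
    [-0.49,0,0.18],
    [-0.43,0,0.3],
    [-0.43,0,0.3],
    [-0.33,0,0.4],
    [-0.33,0,0.4],
    [-0.16,0,0.31],
    [-0.16,0,0.31],
    [0,0,0]
  ],
  "roll": [0,0,0,0,0,0,0,0,0,0,0,0,0,0,0]
}}

```text
time: 35.2
tcp_pos: [470.8, 287.3, 95.6]
ee_rot: [2.34, 2.094, -0.006]
contact_force: [-1.0, -7.0, 3.3]
opening: 11.5
```

Run:
```python
from h import *
g=p2w(-8,138-140)
go([*g,126],83.74)
fr=grab_frame("scene");cv2.imwrite("pics/s10.png",cv2.resize(fr["frame"][130:310,250:430],None,fx=3.3,fy=3.3))
```

```text
t 35.2 tcp [470.8 287.3  95.6] alpha 83.66 open 11.5 F [-1.  -7.   3.3] tilt 0.24
units [-9.696  5.12  -0.983] roll -0.001
```

View pics/s10.png

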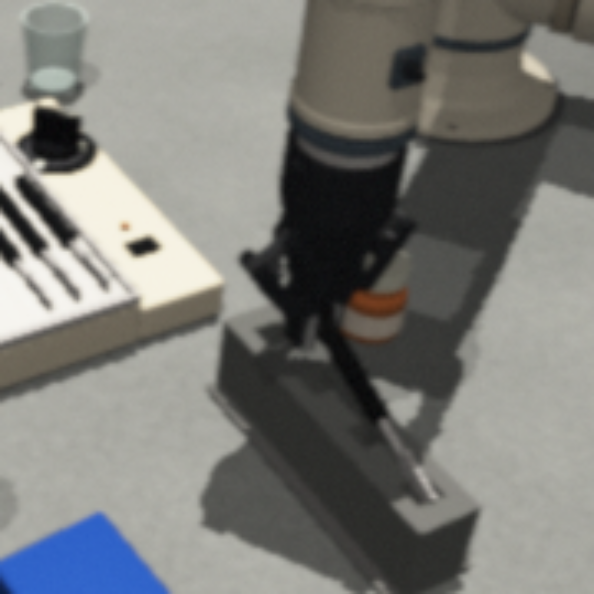

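>>> {"method": "servo_tool", "body": {
  "slide": [
    [-0.3,0,-0.5],
    [-0.4,0,-0.5],
    [-0.6,0.2,0],
    [-0.6,0.2,0],
    [-0.6,0.2,0],
    [-0.6,0.3,0],
    [-0.6,0.4,0],
    [-0.6,0.5,0],
    [-0.6,0.5,0],
    [-0.6,0.5,0],
    [-0.6,0.5,0],
    [-0.6,0.5,0],
    [-0.6,0.5,0],
    [-0.6,0.5,0],
    [-0.6,0.3,0],
    [-0.6,0.02,0],
    [-0.6,0,0],
    [0,0,0]
  ],
  "roll": [0,0,0,0,0,0,0,0,0,0,0,0,0,0,0,0,0,0]
}}

```text
time: 37.5
tcp_pos: [592.0, -17.4, 127.0]
ee_rot: [2.341, 2.095, 0.0]
contact_force: [0.3, -0.2, -0.7]
opening: 11.6
```

Run:
```python
from h import *
g=p2w(-8,138-140)
go([*g,65],83.74)
fr=grab_frame("scene");cv2.imwrite("pics/s11.png",cv2.resize(fr["frame"][110:290,180:360],None,fx=3.3,fy=3.3))
```

```text
t 37.5 tcp [592.  -17.4 127. ] alpha 83.66 open 11.6 F [ 0.3 -0.2 -0.7] tilt 0.01
units [-0.044 -0.017  2.068] roll -0.001
```

View pics/s11.png

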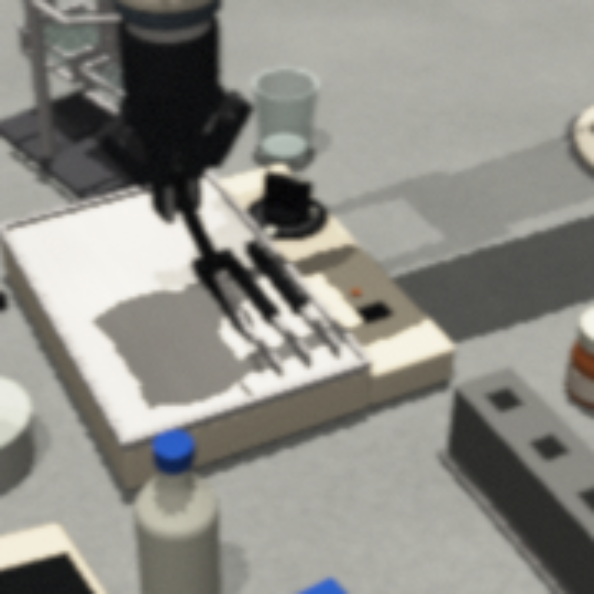

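>>> {"method": "servo_tool", "body": {
  "slide": [
    [0,0,0.3],
    [0,0,0.5],
    [0,0,0.5],
    [-0.03,0,0.25],
    [-0.05,0,0.25],
    [-0.05,0,0.25],
    [0,0,0],
    [0,0,0]
  ],
  "roll": [0,0,0,0,0,0,0,0]
}}

```text
time: 38.55
tcp_pos: [592.0, -19.9, 65.5]
ee_rot: [2.339, 2.097, 0.0]
contact_force: [-0.3, -1.2, 0.3]
opening: 11.6
```

>>> {"method": "servo_tool", "body": {
  "slide": [
    [0,0,0],
    [0,0,0],
    [0,0,-0.1],
    [0,0,-0.5],
    [0,0,-0.9],
    [0,0,-0.9],
    [0,0,-0.9],
    [0,0,-0.9],
    [0,0,-0.9]
  ],
  "roll": [0,0,0,0,0,0,0,0,0],
  "hand": 185
}}

```text
time: 39.67
tcp_pos: [591.9, -19.9, 220.8]
ee_rot: [2.338, 2.096, 0.002]
contact_force: [0.4, 0.4, 0.6]
opening: 23.4
```

Run:
```python
from h import *
fr=grab_frame("scene");cv2.imwrite("pics/s12.png",cv2.resize(fr["frame"][80:290,160:370],None,fx=2.8,fy=2.8))
fr=grab_frame("top");cv2.imwrite("pics/t12.png",cv2.resize(fr["frame"][145:255,190:420],None,fx=3.4,fy=3.4,interpolation=cv2.INTER_CUBIC))
P=cloud(fr);np.save("P2.npy",P)
x,y,z=P[...,0],P[...,1],P[...,2]
for x0,x1 in((440,484),(484,520)):
  r=(z>172)&(z<190)&(y<-220)&(y>-470)&(x>x0-40)&(x<515)
go([483,-406.6+0,240],96.5)
```

```text
t 39.77 tcp [593.2 -20.1 223.8] alpha 83.76 open 23.6 F [0.6 0.8 0.7] tilt 0.46
units [-13.207  -2.246  -0.559] roll -0.222
```

View pics/s12.png

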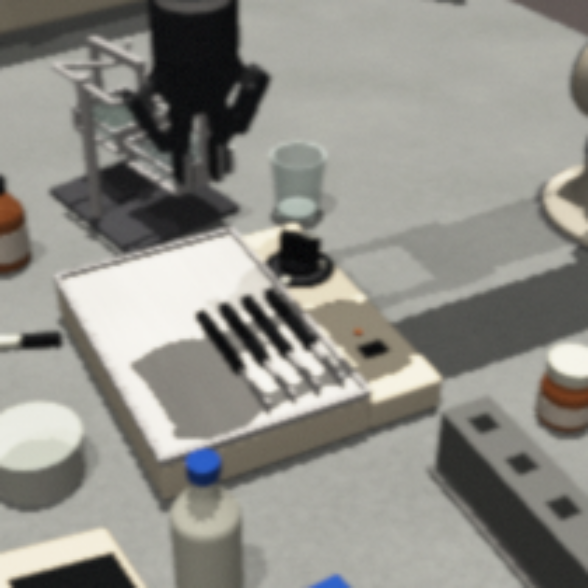

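View pics/t12.png

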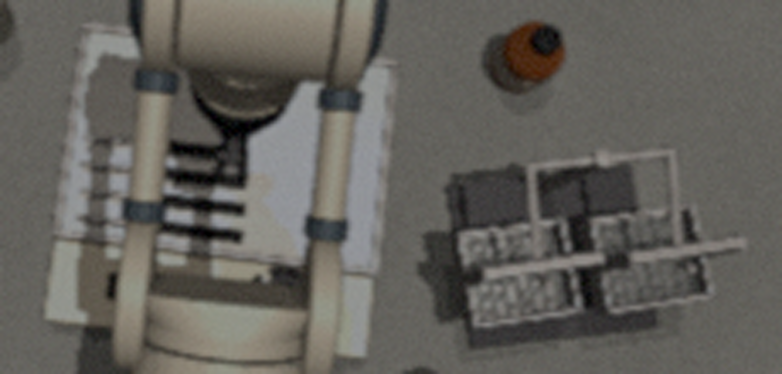

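>>> {"method": "servo_tool", "body": {
  "slide": [
    [0,0,0],
    [0,0,0]
  ],
  "roll": [-0.11,-0.11],
  "hand": 110,
  "grip_force": 60
}}

```text
time: 40.02
tcp_pos: [591.7, -19.9, 217.7]
ee_rot: [-2.09, -2.345, 0.001]
contact_force: [-0.5, -0.2, -0.1]
opening: 48.3
```

Run:
```python
from h import *
go([473.6,-254,215],96.5)
P=np.load("P2.npy");x,y,z=P[...,0],P[...,1],P[...,2]
r=(z>176)&(z<190)&(x>440)&(x<520)&(y<-220)&(y>-480)
n,l,s,c=cv2.connectedComponentsWithStats(r.astype(np.uint8))
for k in range(1,n):
  if s[k,4]>30:
    q=P[l==k]; print(s[k,4],cv2.minAreaRect(q[:,:2].astype(np.float32)),np.median(q[:,2]))
fr=grab_frame("scene")
print([(m["score"],atz(fr,*m["xy"],0)) for m in mark_of("scene","beaker")[:1]])
```

```text
t 40.02 tcp [591.7 -19.9 217.7] alpha 96.57 open 48.3 F [-0.5 -0.2 -0.1] tilt 0.04
units [-7.301 -4.804  0.092] roll 0.001
128 ((491.05194091796875, -408.2099609375), (12.291153907775879, 105.06571197509766), 9.036681175231934) 183.28682647905543
132 ((478.15167236328125, -283.6271667480469), (12.059309005737305, 104.53787994384766), 8.798904418945312) 183.04289768436058
[(0.88, array([ 367.04001546, -206.816754  ,    0.        ]))]
```

>>> {"method": "servo_tool", "body": {
  "slide": [
    [-0.9,-0.6,0],
    [-0.9,-0.6,0],
    [-0.9,-0.6,0],
    [-0.9,-0.6,0],
    [-0.9,-0.6,0],
    [-0.9,-0.6,0],
    [-0.9,-0.6,0],
    [-0.9,-0.57,0],
    [-0.12,0,0],
    [0,0,0]
  ],
  "roll": [0,0,0,0,0,0,0,0,0,0]
}}

```text
time: 41.38
tcp_pos: [474.2, -253.7, 218.1]
ee_rot: [-2.096, -2.339, -0.001]
contact_force: [-0.2, 0.7, -1.1]
opening: 48.5
```

>>> {"method": "servo_tool", "body": {
  "slide": [
    [0,0,0.6],
    [0,0,0.6],
    [0,0,0.6],
    [0,0,0.1],
    [0,0,0]
  ],
  "roll": [0,0,0,0,0]
}}

```text
time: 42.0
tcp_pos: [474.0, -253.9, 161.1]
ee_rot: [-2.094, -2.341, 0.0]
contact_force: [0.6, 0.7, -1.5]
opening: 48.6
```

Run:
```python
from h import *
go([474.9,-254.6,158],96.5)
fr=grab_frame("scene");cv2.imwrite("pics/s13.png",cv2.resize(fr["frame"][60:200,150:310],None,fx=4,fy=4,interpolation=cv2.INTER_CUBIC))
```

```text
t 42.0 tcp [ 474.  -253.9  161.1] alpha 96.36 open 48.6 F [ 0.6  0.7 -1.5] tilt 0.03
units [-0.026  0.029  0.104] roll -0.002
```

View pics/s13.png

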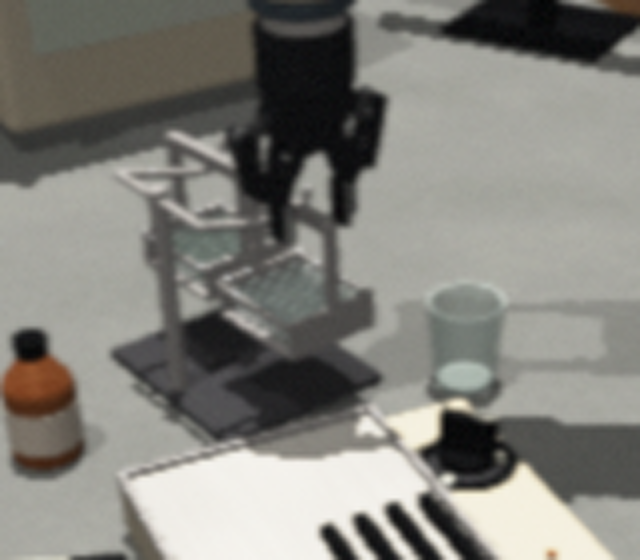

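Fingers straddle the bar. Close and lift 40 mm.

>>> {"method": "servo_tool", "body": {
  "slide": [
    [0,0,0.1],
    [0,0,0],
    [0,0,0],
    [0,0,0],
    [0,0,0],
    [0,0,0]
  ],
  "roll": [0,0,0,0,0,0],
  "hand": 255,
  "grip_force": 80
}}

```text
time: 42.8
tcp_pos: [474.1, -254.2, 158.7]
ee_rot: [2.094, 2.341, -0.0]
contact_force: [0.4, -0.5, 2.7]
opening: 8.2
```

>>> {"method": "servo_tool", "body": {
  "slide": [
    [0,0,-0.3],
    [0,0,-0.4],
    [0,0,-0.4],
    [0,0,-0.2],
    [0,0,0]
  ],
  "roll": [0,0,0,0,0]
}}

```text
time: 43.42
tcp_pos: [474.3, -254.2, 198.2]
ee_rot: [2.094, 2.34, 0.0]
contact_force: [-0.1, -0.2, -2.5]
opening: 8.3
```

Run:
```python
from h import *
go([474.9,-254.6,158],96.5)
fr=grab_frame("scene");cv2.imwrite("pics/s14.png",cv2.resize(fr["frame"][60:200,150:310],None,fx=4,fy=4,interpolation=cv2.INTER_CUBIC))
```

```text
t 43.42 tcp [ 474.3 -254.2  198.2] alpha 96.36 open 8.3 F [-0.1 -0.2 -2.5] tilt 0.08
units [-0.014  0.018  1.34 ] roll -0.002
```

View pics/s14.png

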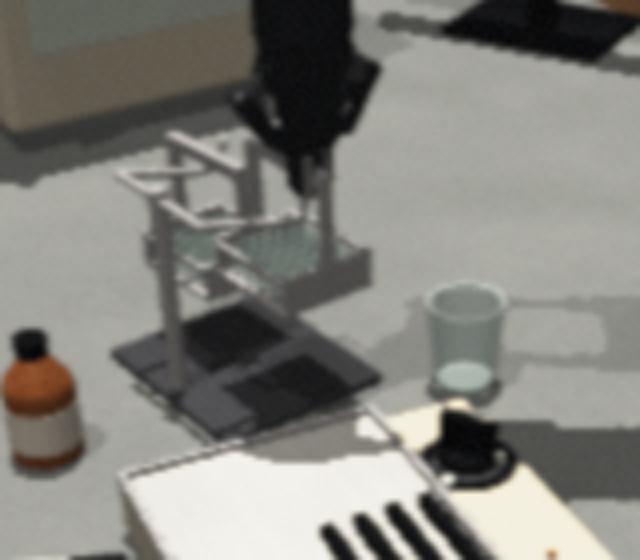

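>>> {"method": "servo_tool", "body": {
  "slide": [
    [0,-0.4,0],
    [0,-0.5,0],
    [0,-0.45,0],
    [0.3,0,0],
    [0.5,0,0],
    [0.6,0,0],
    [0.6,0.1,0],
    [0.6,0.1,0],
    [0.6,0.1,0],
    [0.6,0.2,0],
    [0.6,0.2,0],
    [0,0,0]
  ],
  "roll": [0,0,0,0,0,0,0,0,0,0.11,0.11,0]
}}

```text
time: 44.98
tcp_pos: [442.4, -124.0, 197.4]
ee_rot: [2.336, 2.1, 0.0]
contact_force: [-0.8, -0.1, -3.5]
opening: 8.4
```

Run:
```python
from h import *
go([*p2w(54,91),175],83.74)
fr=grab_frame("scene");cv2.imwrite("pics/s15.png",cv2.resize(fr["frame"][60:200,150:310],None,fx=4,fy=4,interpolation=cv2.INTER_CUBIC))
```

```text
t 44.98 tcp [ 442.4 -124.   197.4] alpha 83.92 open 8.4 F [-0.8 -0.1 -3.5] tilt 0.02
units [7.114 6.642 0.75 ] roll 0.003
```

View pics/s15.png

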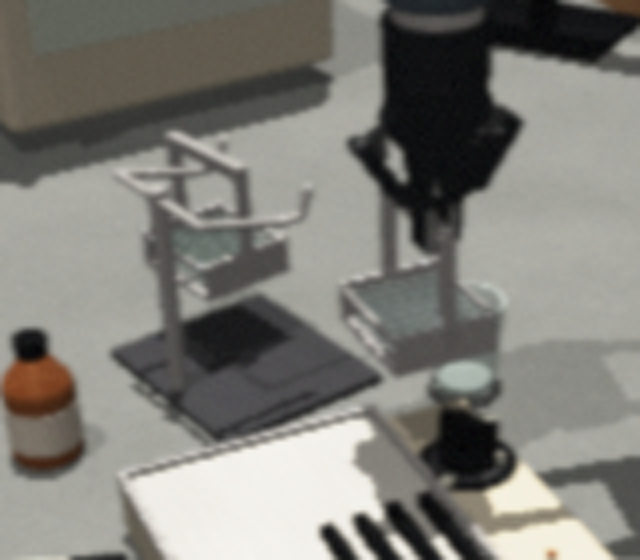

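>>> {"method": "servo_tool", "body": {
  "slide": [
    [0,0.3,0],
    [0,0.6,0],
    [0,0.65,0],
    [0,0.65,0],
    [0,0.65,0],
    [0.2,0.65,0],
    [0.4,0.65,0],
    [0.5,0.65,0],
    [0.6,0.65,0],
    [0.6,0.65,0],
    [0.6,0.54,0.15],
    [0.6,0,0.2],
    [0.6,0,0.2],
    [0.6,0,0.2],
    [0.6,0,0],
    [0.6,0,0],
    [0.6,0,0],
    [0.6,0,0],
    [0.5,0,0],
    [0.11,0,0]
  ],
  "roll": [0,0,0,0,0,0,0,0,0,0,0,0,0,0,0,0,0,0,0,0]
}}

```text
time: 47.52
tcp_pos: [665.3, 83.9, 174.8]
ee_rot: [-2.338, -2.099, 0.0]
contact_force: [0.1, -0.2, -2.1]
opening: 8.5
```

>>> {"method": "servo_tool", "body": {
  "slide": [
    [0,0,0],
    [0,0,0]
  ],
  "roll": [0,0]
}}

```text
time: 47.78
tcp_pos: [665.2, 82.0, 174.9]
ee_rot: [2.34, 2.096, -0.0]
contact_force: [0.1, 0.4, -2.3]
opening: 8.4
```

Run:
```python
from h import *
go([*p2w(54,91),138],83.74)
fr=grab_frame("scene");cv2.imwrite("pics/s16.png",cv2.resize(fr["frame"][110:290,130:330],None,fx=3.3,fy=3.3,interpolation=cv2.INTER_CUBIC))
P=cloud(fr);x,y,z=P[...,0],P[...,1],P[...,2]
w=np.stack([x,y],-1)
d=w-PC;c,s=np.cos(PY),np.sin(PY);px=c*d[...,0]+s*d[...,1];py=-s*d[...,0]+c*d[...,1]
for a,b in((58,72),(72,80),(80,90),(90,100),(100,110),(110,125),(125,170)):
    m=(z>a)&(z<b)&(px>-5)&(px<130)&(py>-30)&(py<160); 
    if m.sum(): print(a,m.sum(),np.percentile(px[m],[1,50,99]).round(0),np.percentile(py[m],[1,50,99]).round(0))
```

```text
t 47.77 tcp [665.2  82.  174.9] alpha 83.71 open 8.4 F [ 0.1  0.4 -2.3] tilt 0.02
units [-0.503 -0.016  1.229] roll -0.0
58 24 [ -4.  -3. 106.] [ 91. 120. 148.]
80 79 [ 18.  94. 101.] [ 30. 117. 126.]
90 145 [ 15.  80. 101.] [ 28. 124. 127.]
100 240 [ 16.  63. 100.] [ 26.  92. 126.]
110 673 [ 14.  65. 101.] [ 25.  85. 127.]
125 130 [51. 58. 64.] [ 24. 125. 129.]
```

View pics/s16.png

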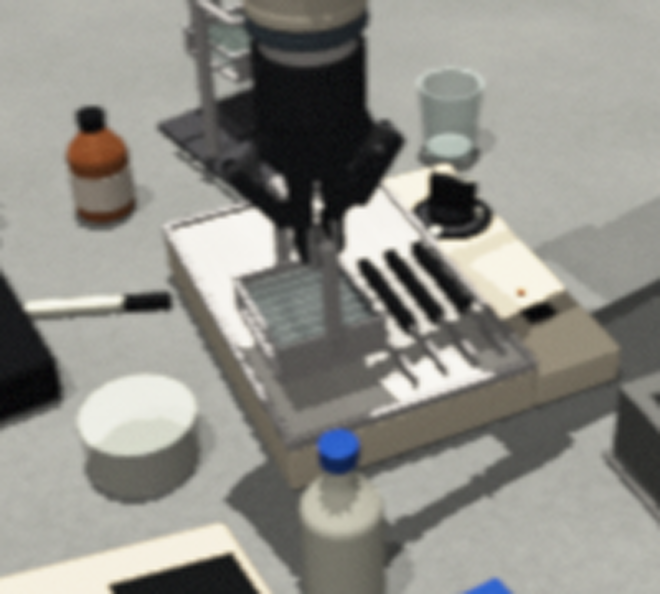

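>>> {"method": "servo_tool", "body": {
  "slide": [
    [-0.25,-0.06,0],
    [-0.25,-0.06,0],
    [0,0,0.4],
    [0,0,0.4],
    [0,0,0.2],
    [0,0,0.15],
    [0,0,0.08],
    [0,0,0],
    [0,0,0]
  ],
  "roll": [0,0,0,0,0,0,0,0,0]
}}

```text
time: 48.95
tcp_pos: [660.2, 68.2, 138.3]
ee_rot: [2.339, 2.097, 0.001]
contact_force: [0.6, 0.2, -1.0]
opening: 8.2
```

```bash
cat >> h.py <<'E'
def pl(fr):
    P=cloud(fr);d=P[...,:2]-PC;c,s=np.cos(PY),np.sin(PY); return c*d[...,0]+s*d[...,1],-s*d[...,0]+c*d[...,1],P[...,2]
def spans(fr,y0,y1):
    px,py,z=pl(fr)
    for a,b in((45,54),(54,58),(58,66),(66,76),(76,90),(90,100),(120,150)):
        m=(z>a)&(z<b)&(px>0)&(px<130)&(py>y0)&(py<y1)
        if m.sum()>5: print(a,m.sum(),np.percentile(px[m],[1,50,99]).round(0),np.percentile(py[m],[1,50,99]).round(0))
E
python3 - <<'E'
from h import *
go([*p2w(54,91),138],83.74)
fr=grab_frame("scene");cv2.imwrite("pics/s17.png",cv2.resize(fr["frame"][110:290,130:330],None,fx=3.3,fy=3.3,interpolation=cv2.INTER_CUBIC))
spans(fr,-20,160)
E
```

```text
t 48.95 tcp [660.2  68.2 138.3] alpha 83.76 open 8.2 F [ 0.6  0.2 -1. ] tilt 0.04
units [-0.027  0.101  0.009] roll 0.0
45 677 [  1.  65. 109.] [-13. 122. 156.]
54 232 [  3.  96. 109.] [-17. 111. 156.]
58 89 [ 0. 54. 99.] [ 12. 110. 130.]
66 361 [12. 61. 97.] [ 12.  71. 112.]
76 474 [11. 63. 98.] [ 11.  71. 113.]
90 33 [48. 54. 60.] [  9. 109. 114.]
120 73 [38. 57. 69.] [ 11. 111. 114.]
```

View pics/s17.png

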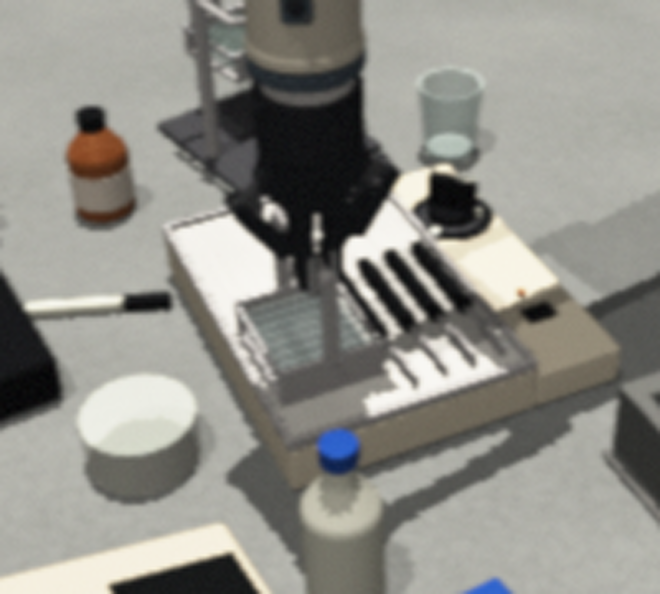

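>>> {"method": "servo_tool", "body": {
  "slide": [
    [0,0,0.05],
    [0,0,0]
  ],
  "roll": [0,0]
}}

```text
time: 49.25
tcp_pos: [660.1, 68.3, 138.1]
ee_rot: [2.338, 2.097, 0.002]
contact_force: [-3.5, 1.5, 5.0]
opening: 8.5
```

>>> {"method": "servo_tool", "body": {
  "slide": [
    [0,0,0],
    [0,0,0],
    [0,0,0],
    [0,0,0],
    [0,0,-0.4],
    [0,0,-0.9],
    [0,0,-0.9],
    [0,0,-0.9]
  ],
  "roll": [0,0,0,0,0,0,0,0],
  "hand": 130
}}

```text
time: 50.25
tcp_pos: [660.0, 68.2, 231.6]
ee_rot: [2.339, 2.097, 0.002]
contact_force: [0.5, 0.3, -0.3]
opening: 42.1
```

Run:
```python
from h import *
go([491-3.3,-408.2+29,235],96.5)
fr=grab_frame("scene");cv2.imwrite("pics/s18.png",cv2.resize(fr["frame"][60:290,130:360],None,fx=2.6,fy=2.6,interpolation=cv2.INTER_CUBIC))
spans(fr,-20,160)
```

```text
t 50.25 tcp [660.   68.2 231.6] alpha 83.75 open 42.1 F [ 0.5  0.3 -0.3] tilt 0.07
units [-15.448  -4.088  -0.123] roll -0.222
45 682 [  1.  67. 109.] [-16. 121. 156.]
54 218 [  3.  95. 109.] [-14. 111. 156.]
58 94 [ 0. 54. 97.] [ -9. 110. 154.]
66 385 [13. 61. 97.] [ 12.  71. 112.]
76 478 [11. 61. 98.] [ 11.  63. 113.]
90 33 [48. 54. 61.] [ 11. 111. 114.]
120 86 [48. 55. 61.] [ 10. 111. 115.]
```

View pics/s18.png

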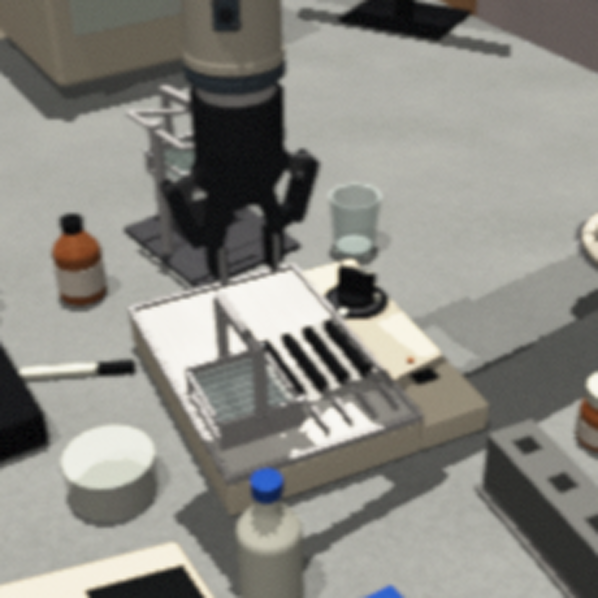

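>>> {"method": "servo_tool", "body": {
  "slide": [
    [0,0,0],
    [0,0,0],
    [-0.87,-0.46,0],
    [-0.88,-0.46,0],
    [-0.88,-0.46,0],
    [-0.88,-0.46,0],
    [-0.88,-0.46,0],
    [-0.88,-0.46,0],
    [-0.88,-0.46,0],
    [-0.88,-0.46,0],
    [-0.88,-0.46,0],
    [-0.88,-0.46,0],
    [-0.88,-0.46,0],
    [-0.88,-0.46,0],
    [-0.88,-0.46,0],
    [-0.88,-0.46,0],
    [-0.88,-0.46,0],
    [-0.98,-0.49,0],
    [0,0,0],
    [0,0,0]
  ],
  "roll": [-0.111,-0.111,0,0,0,0,0,0,0,0,0,0,0,0,0,0,0,0,0,0],
  "hand": 110
}}

```text
time: 52.8
tcp_pos: [487.8, -378.9, 229.6]
ee_rot: [2.092, 2.343, 0.001]
contact_force: [-0.2, 1.1, -0.4]
opening: 48.9
```

Run:
```python
from h import *
fr=grab_frame("top")
P=cloud(fr);x,y,z=P[...,0],P[...,1],P[...,2]
go([487.7,-379.2,158],96.5)
cv2.imwrite("pics/t19.png",cv2.resize(fr["frame"][150:280,190:420],None,fx=3.4,fy=3.4,interpolation=cv2.INTER_CUBIC))
fr=grab_frame("scene");cv2.imwrite("pics/s19.png",cv2.resize(fr["frame"][60:200,150:310],None,fx=4,fy=4,interpolation=cv2.INTER_CUBIC))
```

```text
t 52.85 tcp [ 488.  -378.6  229.7] alpha 96.51 open 48.6 F [ 0.8 -0.   0.4] tilt 0.03
units [-0.02  -0.013  2.388] roll 0.0
```

View pics/t19.png

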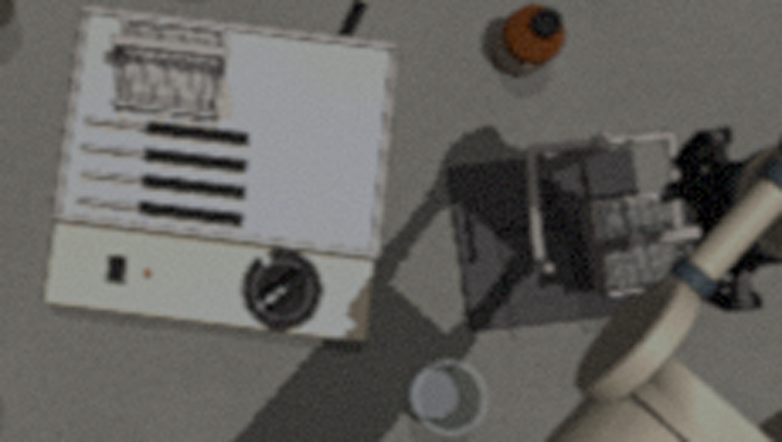

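View pics/s19.png

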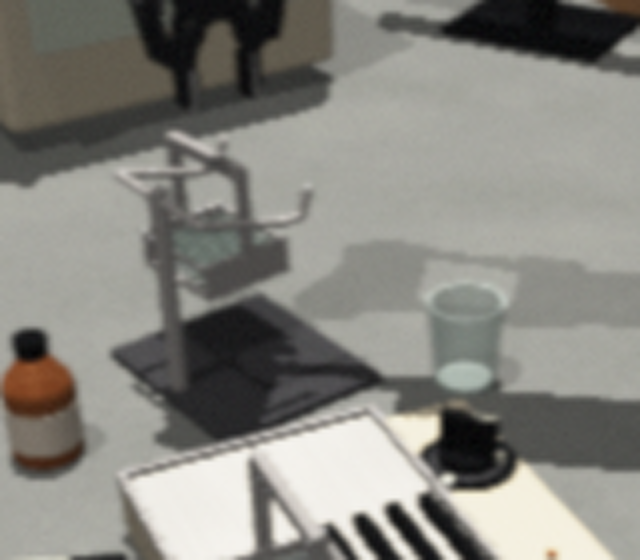

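>>> {"method": "servo_tool", "body": {
  "slide": [
    [0,0,0.6],
    [0,0,0.6],
    [0,0,0.6],
    [0,0,0.55],
    [0,0,0]
  ],
  "roll": [0,0,0,0,0]
}}

```text
time: 53.52
tcp_pos: [486.9, -378.6, 156.3]
ee_rot: [-2.09, -2.34, 0.0]
contact_force: [0.0, -0.3, 0.6]
opening: 48.7
```

Run:
```python
from h import *
go([487.7,-379.2,158],96.5)
fr=grab_frame("scene");cv2.imwrite("pics/s20.png",cv2.resize(fr["frame"][60:200,150:310],None,fx=4,fy=4,interpolation=cv2.INTER_CUBIC))
```

```text
t 53.52 tcp [ 486.9 -378.6  156.3] alpha 96.47 open 48.7 F [ 0.  -0.3  0.6] tilt 0.23
units [-0.023  0.024 -0.055] roll -0.0
```

View pics/s20.png

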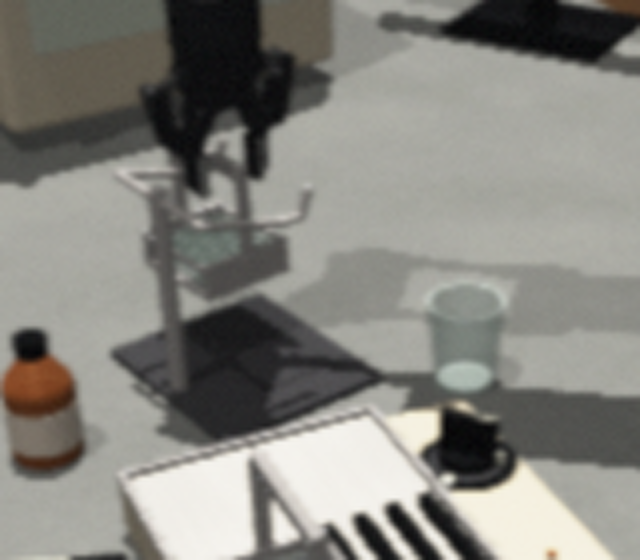

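>>> {"method": "servo_tool", "body": {
  "slide": [
    [0,0,0],
    [0,0,0],
    [0,0,0],
    [0,0,0],
    [0,0,0],
    [0,0,0]
  ],
  "roll": [0,0,0,0,0,0],
  "hand": 255,
  "grip_force": 80
}}

```text
time: 54.32
tcp_pos: [487.9, -379.6, 159.9]
ee_rot: [2.091, 2.342, -0.0]
contact_force: [-0.3, -0.6, 5.4]
opening: 8.7
```

>>> {"method": "servo_tool", "body": {
  "slide": [
    [0,0,-0.3],
    [0,0,-0.4],
    [0,0,-0.4],
    [0,0,-0.2],
    [0,0,0]
  ],
  "roll": [0,0,0,0,0]
}}

```text
time: 54.95
tcp_pos: [487.9, -379.4, 198.8]
ee_rot: [2.092, 2.342, 0.0]
contact_force: [0.4, -0.1, -1.3]
opening: 8.7
```

Run:
```python
from h import *
go([487.7,-379.2,158],96.5)
fr=grab_frame("scene");cv2.imwrite("pics/s21.png",cv2.resize(fr["frame"][60:200,150:310],None,fx=4,fy=4,interpolation=cv2.INTER_CUBIC))
```

```text
t 54.95 tcp [ 487.9 -379.4  198.8] alpha 96.48 open 8.7 F [ 0.4 -0.1 -1.3] tilt 0.07
units [ 0.008 -0.006  1.36 ] roll -0.0
```

View pics/s21.png

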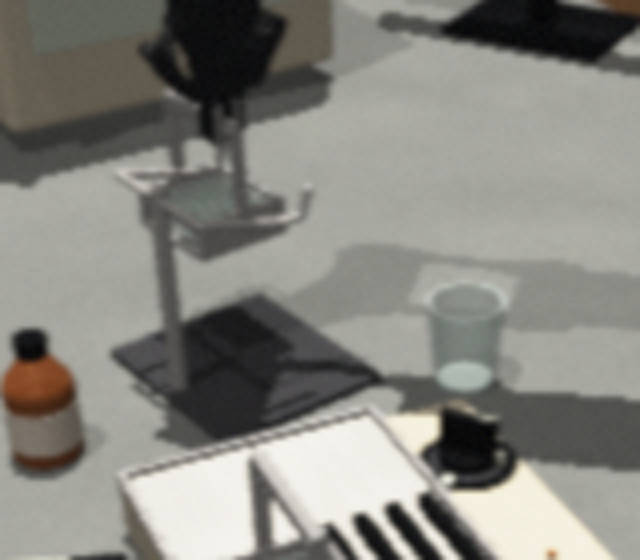

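>>> {"method": "servo_tool", "body": {
  "slide": [
    [0,-0.4,0],
    [0,-0.55,0],
    [0,-0.55,0],
    [0.3,0,0],
    [0.6,0,0],
    [0.7,0,0],
    [0.7,0,0],
    [0.7,0,0],
    [0.7,0,0],
    [0.7,0,0],
    [0.7,0,0],
    [0.7,0,0],
    [0.7,0,0],
    [0.5,0.3,0],
    [0.2,0.5,0],
    [0,0.5,0],
    [0,0.5,0],
    [0,0,0]
  ],
  "roll": [0,0,0,0,0,0,0,0,0,0,0,0,0,0,0,0.11,0.111,0]
}}

```text
time: 57.25
tcp_pos: [473.1, -165.0, 197.3]
ee_rot: [-2.336, -2.1, 0.001]
contact_force: [-0.4, -0.1, -1.9]
opening: 8.8
```

Run:
```python
from h import *
go([*p2w(54,-60+29),175],83.74)
fr=grab_frame("scene");cv2.imwrite("pics/s22.png",cv2.resize(fr["frame"][60:200,150:310],None,fx=4,fy=4,interpolation=cv2.INTER_CUBIC))
```

```text
t 57.25 tcp [ 473.1 -165.   197.3] alpha 83.91 open 8.8 F [-0.4 -0.1 -1.9] tilt 0.07
units [4.296 5.466 0.739] roll 0.003
```

View pics/s22.png

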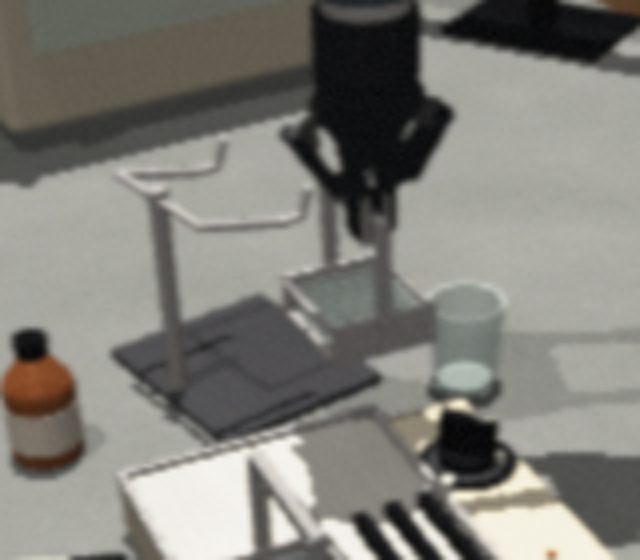

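>>> {"method": "servo_tool", "body": {
  "slide": [
    [0.1,0.3,0],
    [0.2,0.5,0],
    [0.3,0.6,0],
    [0.4,0.6,0],
    [0.5,0.6,0],
    [0.5,0.6,0],
    [0.5,0.6,0],
    [0.5,0.6,0],
    [0.5,0.6,0],
    [0.4,0.35,0.2],
    [0.2,0,0.3],
    [0.1,0,0.2],
    [0,0,0],
    [0,0,0]
  ],
  "roll": [0.003,0,0,0,0,0,0,0,0,0,0,0,0,0]
}}

```text
time: 59.05
tcp_pos: [645.6, -58.2, 177.5]
ee_rot: [2.341, 2.094, 0.0]
contact_force: [-0.9, 0.4, -1.6]
opening: 8.5
```

Run:
```python
from h import *
go([*p2w(54,-60+29),138],83.74)
fr=grab_frame("scene");cv2.imwrite("pics/s23.png",cv2.resize(fr["frame"][90:270,130:330],None,fx=3.3,fy=3.3,interpolation=cv2.INTER_CUBIC))
px,py,z=pl(fr)
for a,b in((66,84),(84,90),(90,100),(100,110),(110,125)):
    m=(z>a)&(z<b)&(px>-5)&(px<130)&(py>-170)&(py<7)
    if m.sum()>5: print(a,m.sum(),np.percentile(px[m],[1,50,99]).round(0),np.percentile(py[m],[1,50,99]).round(0))
```

```text
t 59.05 tcp [645.6 -58.2 177.5] alpha 83.61 open 8.5 F [-0.9  0.4 -1.6] tilt 0.04
units [0.149 0.125 1.316] roll -0.002
84 23 [18. 93. 97.] [-112.  -60.  -13.]
90 106 [12. 90. 97.] [-111.  -17.  -11.]
100 90 [10. 70. 97.] [-111.  -15.  -11.]
110 564 [10. 63. 97.] [-113.  -64.  -12.]
```

View pics/s23.png

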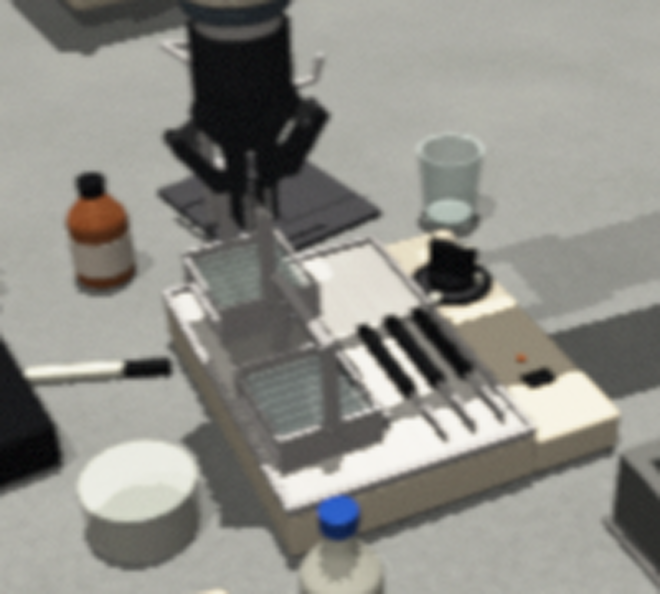

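>>> {"method": "servo_tool", "body": {
  "slide": [
    [0,0,0.4],
    [0,0,0.4],
    [0,0,0.25],
    [0,0,0.12],
    [0,0,0.08],
    [0,0,0.05],
    [0,0,0]
  ],
  "roll": [0,0,0,0,0,0,0]
}}

```text
time: 59.98
tcp_pos: [650.5, -57.7, 148.4]
ee_rot: [2.33, 2.086, 0.021]
contact_force: [5.7, 2.7, 28.7]
opening: 8.5
```

Run:
```python
from h import *
go([*p2w(54,-60+29),138],83.74)
fr=grab_frame("scene");spans(fr,-160,8)
```

```text
t 59.98 tcp [650.5 -57.7 148.4] alpha 83.67 open 8.5 F [ 5.7  2.7 28.7] tilt 1.11
units [ 0.113 -0.042  0.347] roll -0.001
45 138 [ 91.  99. 110.] [-155.  -73.    4.]
54 68 [ 90. 106. 109.] [-155.  -75.    4.]
58 72 [  0.  94. 106.] [-123.  -53.    2.]
66 66 [24. 73. 97.] [-112.  -14.  -11.]
76 460 [12. 71. 98.] [-113.  -65.  -11.]
90 89 [11. 55. 97.] [-115.  -45.  -11.]
120 52 [52. 59. 67.] [-114.  -14.  -10.]
```

>>> {"method": "servo_tool", "body": {
  "slide": [
    [0,0,-0.3],
    [0,0,-0.3],
    [0,0,0]
  ],
  "roll": [0,0,0]
}}

```text
time: 60.4
tcp_pos: [645.7, -57.8, 155.4]
ee_rot: [-2.341, -2.094, 0.001]
contact_force: [-0.5, -0.6, -2.3]
opening: 8.2
```

Run:
```python
from h import *
go([*p2w(54,-60+29),138],83.74)
fr=grab_frame("scene");cv2.imwrite("pics/s24.png",cv2.resize(fr["frame"][130:250,160:310],None,fx=5,fy=5,interpolation=cv2.INTER_CUBIC))
px,py,z=pl(fr)
for a,b in((56,60),(60,66),(66,76),(76,84),(84,90),(90,100),(100,110),(110,125)):
    m=(z>a)&(z<b)&(px>-5)&(px<130)&(py>-170)&(py<7)
    if m.sum()>5: print(a,m.sum(),np.percentile(px[m],[1,50,99]).round(0),np.percentile(py[m],[1,50,99]).round(0))
```

```text
t 60.4 tcp [645.7 -57.8 155.4] alpha 83.64 open 8.2 F [-0.5 -0.6 -2.3] tilt 0.04
units [0.134 0.123 0.58 ] roll -0.002
56 26 [ 20. 107. 110.] [-152.  -85.    1.]
60 14 [-1. 13. 97.] [-102.  -18.    4.]
66 110 [27. 91. 97.] [-112.  -27.  -11.]
76 54 [11. 73. 97.] [-111.  -14.  -10.]
84 129 [12. 68. 97.] [-112.  -65.  -11.]
90 397 [10. 67. 97.] [-114.  -64.  -11.]
100 32 [11. 57. 88.] [-114.  -17.  -10.]
110 26 [49. 56. 60.] [-115. -111.  -11.]
```

View pics/s24.png

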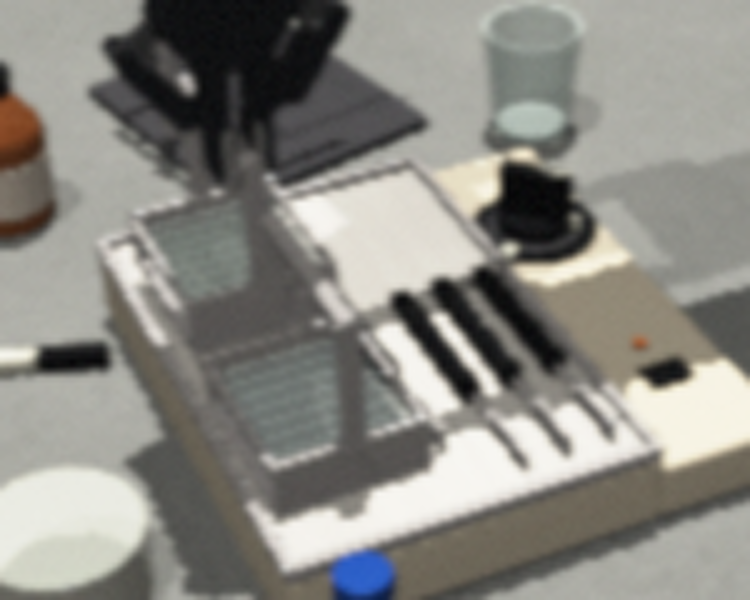

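>>> {"method": "servo_tool", "body": {
  "slide": [
    [0,0,-0.6],
    [0,0,-0.7],
    [0,0,-0.7],
    [0,0,-0.7],
    [0,0,0]
  ],
  "roll": [0,0,0,0,0]
}}

```text
time: 61.08
tcp_pos: [646.6, -57.9, 240.0]
ee_rot: [2.339, 2.092, 0.005]
contact_force: [-0.4, 0.0, -1.8]
opening: 8.6
```

Run:
```python
from h import *
fr=grab_frame("scene");cv2.imwrite("pics/s25.png",cv2.resize(fr["frame"][90:270,150:350],None,fx=3.3,fy=3.3,interpolation=cv2.INTER_CUBIC))
fr=grab_frame("top");cv2.imwrite("pics/t25.png",cv2.resize(fr["frame"][140:265,190:320],None,fx=4.6,fy=4.6,interpolation=cv2.INTER_CUBIC))
```

```text
(no output)
```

View pics/s25.png

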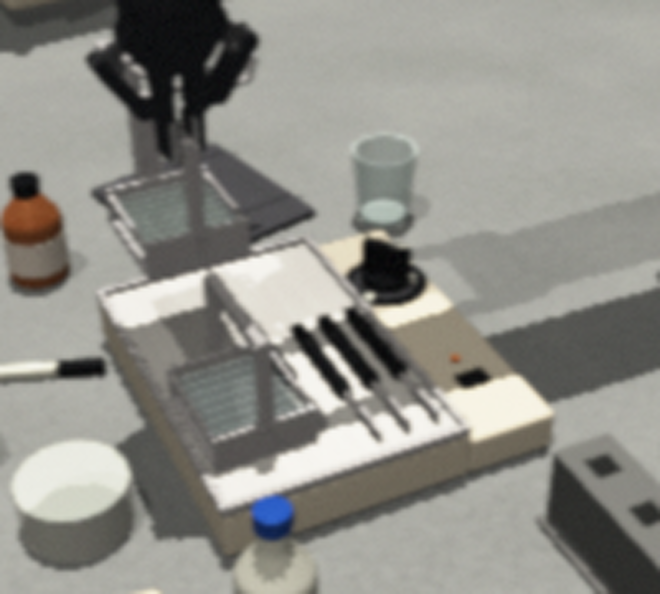

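View pics/t25.png

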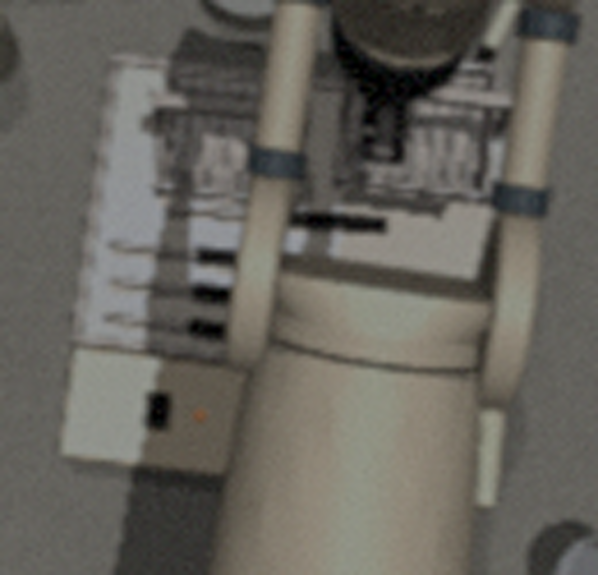

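Run:
```python
from h import *
fr=grab_frame("top")
px,py,z=pl(fr);b=fr["frame"].max(-1)
cv2.imwrite("pics/t26.png",cv2.resize(fr["frame"][170:215,205:285],None,fx=10,fy=10,interpolation=cv2.INTER_CUBIC))
m=(z>56)&(z<67)&(px>-20)&(px<20)&(py>-100)&(py<60)&(b<70)
q=np.stack([px[m],py[m]],-1).astype(np.float32);print(len(q),q.min(0),q.max(0),cv2.minAreaRect(q))
for y0 in range(-60,40,10):
    k=(q[:,1]>y0)&(q[:,1]<y0+10)
    if k.any(): print(y0,k.sum(),q[k][:,0].min().round(1),q[k][:,0].max().round(1))
for p in ((10,-10),(10,-110)):
    w=p2w(*p);print(proj(fr,[*w,60]))
```

```text
64 [ -4.570092 -55.568684] [ 7.9369946 11.1030655] ((1.4973816871643066, -22.206581115722656), (66.71548461914062, 12.37131404876709), 89.56349182128906)
-60 4 1.1 4.9
-50 9 0.2 7.5
-40 6 -1.4 5.4
-30 9 -1.9 5.4
-20 12 -3.1 7.4
-10 12 -4.6 6.9
0 9 -3.2 5.1
10 3 0.0 7.9
(np.float64(259.4587313131049), np.float64(185.04990512302598))
(np.float64(289.6683802895424), np.float64(188.6426036054325))
```

View pics/t26.png

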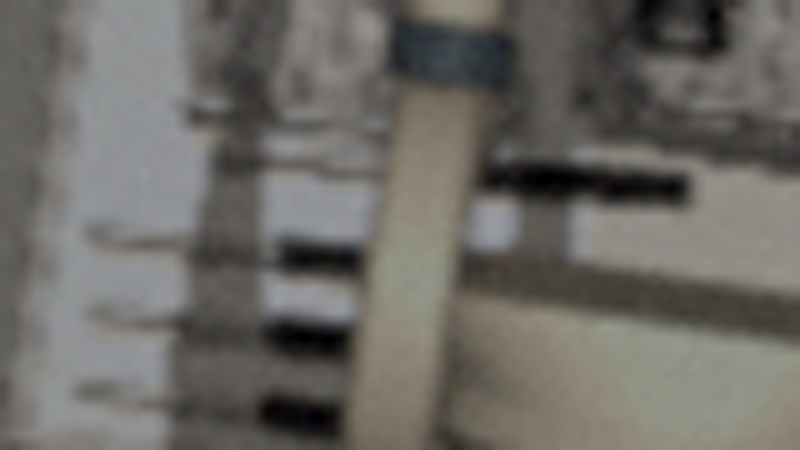

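>>> {"method": "servo_tool", "body": {
  "slide": [
    [-0.5,-0.2,0],
    [-0.65,-0.2,0.3],
    [-0.62,-0.2,0.6],
    [0,0,0.7],
    [0,0,0.6],
    [0,0,0.4],
    [0,0,0],
    [0,0,0]
  ],
  "roll": [0,0,0,0,0,0,0,0]
}}

```text
time: 62.22
tcp_pos: [622.4, -108.5, 159.9]
ee_rot: [2.34, 2.094, 0.001]
contact_force: [-0.0, 0.5, -1.7]
opening: 8.4
```

Run:
```python
from h import *
go([0,0,146],83.74); print(w2p(read_state()["tcp_pos"]))
fr=grab_frame("scene");cv2.imwrite("pics/s27.png",cv2.resize(fr["frame"][110:230,150:300],None,fx=5,fy=5,interpolation=cv2.INTER_CUBIC))
px,py,z=pl(fr)
for a,b in((60,66),(66,71),(71,76),(76,84),(84,90),(90,100),(100,110),(110,125)):
    m=(z>a)&(z<b)&(px>-20)&(px<130)&(py>-180)&(py<-57)
    if m.sum()>5: print(a,m.sum(),np.percentile(px[m],[1,50,99]).round(0),np.percentile(py[m],[1,50,99]).round(0))
```

```text
t 62.23 tcp [ 622.4 -108.5  159.9] alpha 83.66 open 8.4 F [-0.   0.5 -1.7] tilt 0.08
units [  1.303 -21.019   0.435] roll -0.001
[ 32.66420259 -87.97271252]
66 8 [-3. 76. 80.] [-157. -100.  -68.]
71 71 [-5. 75. 80.] [-164. -104.  -64.]
76 58 [-7. 59. 80.] [-165.  -67.  -64.]
84 42 [-8. 46. 78.] [-164.  -67.  -62.]
90 422 [-7. 44. 80.] [-167. -117.  -65.]
100 154 [-7. 41. 80.] [-168.  -89.  -63.]
110 43 [30. 37. 43.] [-170.  -68.  -63.]
```

View pics/s27.png

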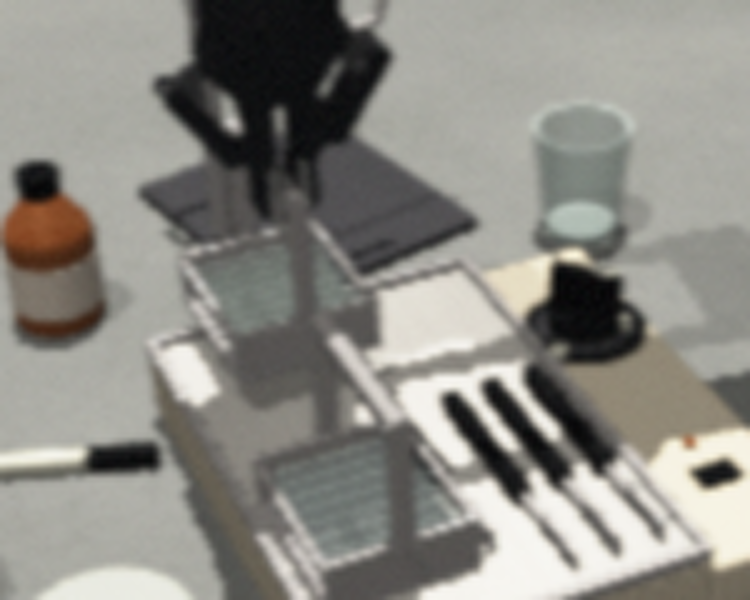

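>>> {"method": "servo_tool", "body": {
  "slide": [
    [0,0,0.3],
    [0,0,0.15],
    [0,0,0],
    [0,0,0]
  ],
  "roll": [0,0,0,0]
}}

```text
time: 62.78
tcp_pos: [622.2, -108.4, 146.1]
ee_rot: [2.341, 2.095, 0.001]
contact_force: [-0.7, 1.2, 3.5]
opening: 8.4
```

>>> {"method": "servo_tool", "body": {
  "slide": [
    [0.1,0,0],
    [0.12,0,0],
    [0.12,0,0],
    [0.12,0,0],
    [0,0,0]
  ],
  "roll": [0,0,0,0,0]
}}

```text
time: 63.4
tcp_pos: [623.6, -94.4, 145.6]
ee_rot: [-2.341, -2.095, -0.0]
contact_force: [-0.8, 0.0, 2.3]
opening: 8.1
```

Run:
```python
from h import *
go([0,0,146],83.74); print(w2p(read_state()["tcp_pos"]))
fr=grab_frame("top");cv2.imwrite("pics/t28.png",cv2.resize(fr["frame"][150:225,205:305],None,fx=8,fy=8,interpolation=cv2.INTER_CUBIC))
```

```text
t 63.4 tcp [623.6 -94.4 145.6] alpha 83.67 open 8.1 F [-0.8  0.   2.3] tilt 0.02
units [ 8.3500e-01 -2.1008e+01 -1.6000e-02] roll -0.001
[ 32.36637087 -73.8276728 ]
```

View pics/t28.png

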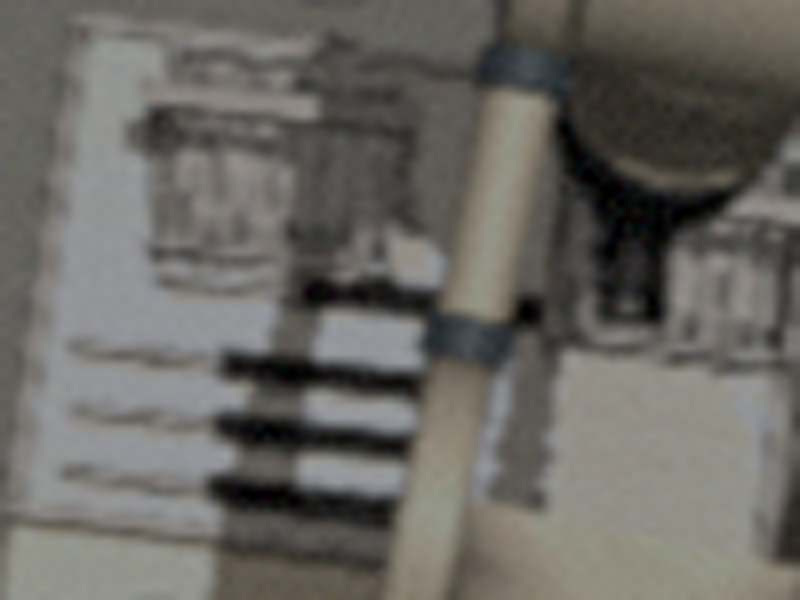

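>>> {"method": "servo_tool", "body": {
  "slide": [
    [0.1,0,0],
    [0.12,0,0],
    [0.12,0,0],
    [0.12,0,0],
    [0.12,0,0],
    [0.12,0,0],
    [0.1,0,0],
    [0,0,0]
  ],
  "roll": [0,0,0,0,0,0,0,0]
}}

```text
time: 64.45
tcp_pos: [626.3, -70.7, 145.5]
ee_rot: [-2.341, -2.095, -0.0]
contact_force: [0.1, 0.0, -2.5]
opening: 8.1
```

Run:
```python
from h import *
go([0,0,146],83.74); print(w2p(read_state()["tcp_pos"]))
fr=grab_frame("top");cv2.imwrite("pics/t29.png",cv2.resize(fr["frame"][150:225,205:305],None,fx=8,fy=8,interpolation=cv2.INTER_CUBIC))
px,py,z=pl(fr);b=fr["frame"].max(-1)
m=(z>56)&(z<67)&(px>-20)&(px<20)&(py>-100)&(py<100)&(b<70)
q=np.stack([px[m],py[m]],-1).astype(np.float32)
for y0 in range(-60,100,10):
    k=(q[:,1]>y0)&(q[:,1]<y0+10)
    if k.any(): print(y0,k.sum(),q[k][:,0].min().round(1),q[k][:,0].max().round(1))
```

```text
t 64.45 tcp [626.3 -70.7 145.5] alpha 83.66 open 8.1 F [ 0.1  0.  -2.5] tilt 0.01
units [ 3.7000e-02 -2.1008e+01 -1.8000e-02] roll -0.001
[ 32.39222164 -49.94119074]
-50 4 -10.1 19.9
-40 12 -11.9 19.9
-30 7 -2.0 8.2
-20 13 -3.1 7.7
20 5 -1.8 5.2
30 9 -3.7 8.2
40 12 -4.3 7.3
50 11 -5.2 19.7
60 13 -5.9 18.6
70 5 -3.6 7.4
```

View pics/t29.png

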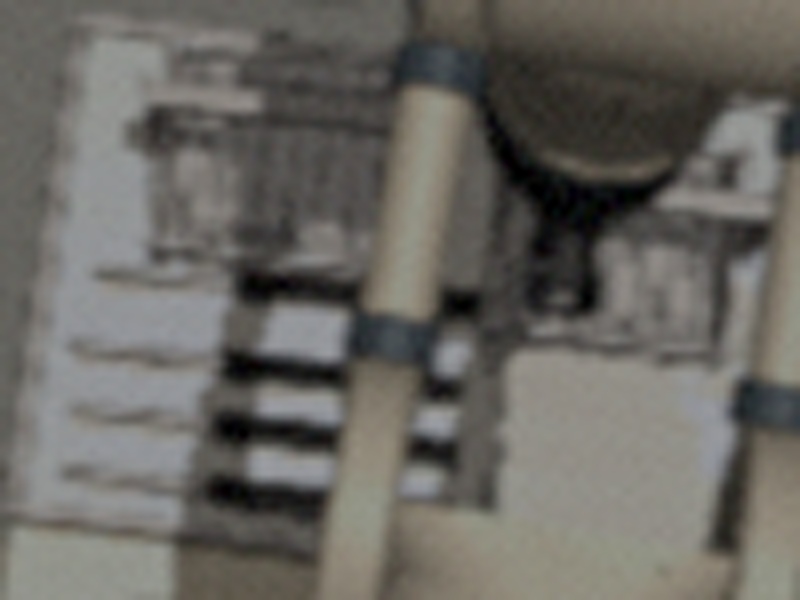

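>>> {"method": "servo_tool", "body": {
  "slide": [
    [-0.15,0,0],
    [-0.15,0,0],
    [0,0.2,0],
    [0,0.2,0],
    [0,0.16,0],
    [0,0,0],
    [0,0,0.1],
    [0,0,0.1],
    [0,0,0.05],
    [0,0,0],
    [0,0,0]
  ],
  "roll": [0,0,0,0,0,0,0,0,0,0,0]
}}

```text
time: 65.88
tcp_pos: [642.1, -81.2, 140.0]
ee_rot: [2.34, 2.094, 0.003]
contact_force: [-1.3, 3.5, 5.2]
opening: 8.5
```

Run:
```python
from h import *
go([0,0,138],83.74); print(w2p(read_state()["tcp_pos"]))
fr=grab_frame("scene");spans(fr,-170,-20)
cv2.imwrite("pics/s30.png",cv2.resize(fr["frame"][110:230,150:300],None,fx=5,fy=5,interpolation=cv2.INTER_CUBIC))
```

```text
t 65.88 tcp [642.1 -81.2 140. ] alpha 83.67 open 8.5 F [-1.3  3.5  5.2] tilt 0.13
units [ 3.3100e-01 -2.1573e+01  1.7000e-02] roll -0.001
[ 49.3344595  -58.71877257]
45 189 [ 14.  95. 109.] [-154.  -50.  -21.]
54 109 [ 22. 100. 109.] [-152.  -70.  -24.]
58 52 [19. 70. 97.] [-143.  -39.  -36.]
66 188 [23. 68. 96.] [-138.  -88.  -36.]
76 341 [10. 67. 96.] [-139.  -90.  -35.]
90 25 [46. 52. 59.] [-141. -133.  -35.]
120 68 [36. 54. 69.] [-140.  -39.  -35.]
```

View pics/s30.png

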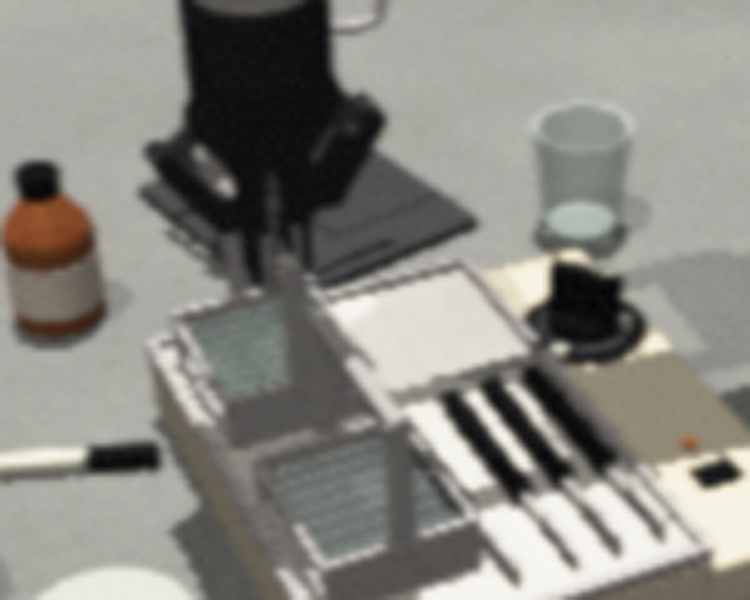

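>>> {"method": "servo_tool", "body": {
  "slide": [
    [0,0,0],
    [0,0,0],
    [0,0,0],
    [0,0,0],
    [0,0,-0.4],
    [0,0,-0.9],
    [0,0,-0.9],
    [0,0,-0.9],
    [-0.5,-0.5,0],
    [-0.9,-0.9,0],
    [-0.9,-0.9,0],
    [-0.9,-0.9,0],
    [-0.9,-0.9,0],
    [-0.5,-0.9,0],
    [0,-0.9,0],
    [0,0,0]
  ],
  "roll": [0,0,0,0,0,0,0,0,0,0,0,0,0,0,0,0],
  "hand": 130
}}

```text
time: 67.92
tcp_pos: [449.9, -199.6, 232.7]
ee_rot: [2.341, 2.092, 0.001]
contact_force: [1.2, 0.5, 0.7]
opening: 42.1
```

Run:
```python
from h import *
go([0,0,138],83.74)
fr=grab_frame("scene");spans(fr,-170,-20);print();spans(fr,-18,160)
cv2.imwrite("pics/s31.png",cv2.resize(fr["frame"][110:260,150:330],None,fx=4,fy=4,interpolation=cv2.INTER_CUBIC))
fr=grab_frame("top");cv2.imwrite("pics/t31.png",cv2.resize(fr["frame"][145:265,195:310],None,fx=5,fy=5,interpolation=cv2.INTER_CUBIC))
cv2.imwrite("pics/d31.png",cv2.resize(fr["frame"][212:258,250:300],None,fx=12,fy=12,interpolation=cv2.INTER_CUBIC))
```

```text
t 67.92 tcp [ 449.9 -199.6  232.7] alpha 83.57 open 42.1 F [1.2 0.5 0.7] tilt 0.16
units [  4.935 -15.657   3.114] roll -0.003
45 199 [ 17.  96. 109.] [-152.  -60.  -21.]
54 94 [ 17.  98. 109.] [-154.  -61.  -24.]
58 49 [ 10.  73. 103.] [-137.  -39.  -27.]
66 206 [19. 66. 96.] [-137.  -78.  -36.]
76 325 [ 9. 67. 97.] [-139.  -98.  -35.]
90 32 [46. 52. 59.] [-139.  -85.  -33.]
120 75 [46. 55. 59.] [-140.  -37.  -33.]

45 652 [  2.  66. 109.] [-11. 122. 156.]
54 239 [  2.  94. 109.] [ -8. 111. 157.]
58 126 [  0.  29. 104.] [  3. 109. 131.]
66 397 [13. 61. 97.] [ 12.  62. 112.]
76 466 [11. 60. 98.] [ 10.  64. 113.]
90 37 [47. 54. 62.] [  9. 109. 115.]
120 90 [48. 56. 62.] [  8. 111. 115.]
```

View pics/s31.png

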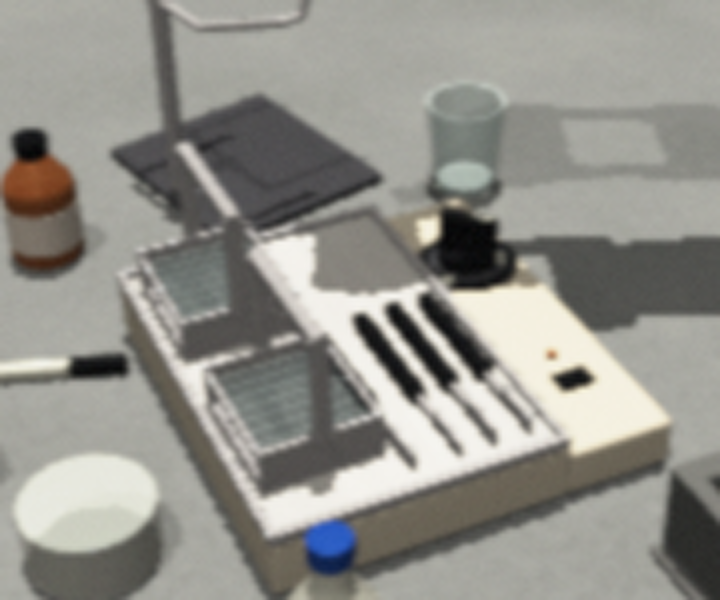

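View pics/t31.png

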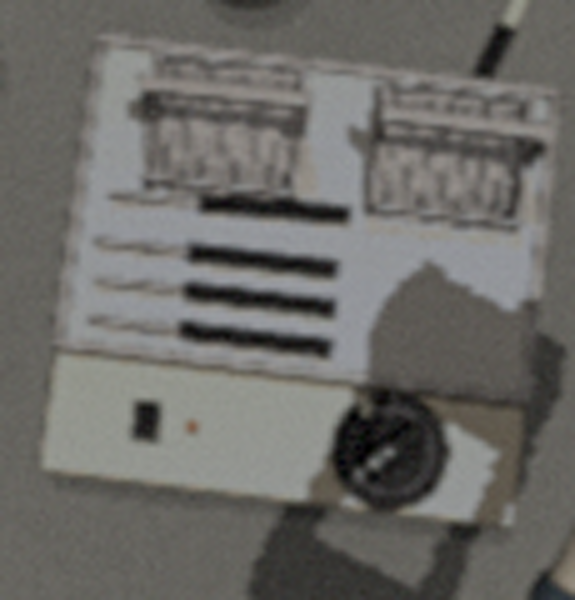

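View pics/d31.png

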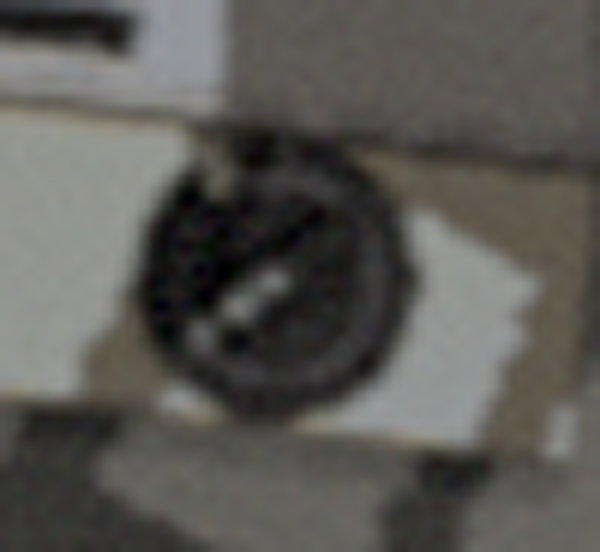

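Run:
```python
from h import *
fr=grab_frame("top")
px,py,z=pl(fr)
# strip frame: dial bar top points
m=(z>70)&(z<95)&(px>-185)&(px<-110)&(py>-115)&(py<-30)
q=np.stack([px[m],py[m],z[m]],-1);print("bar",len(q),q.mean(0).round(1),cv2.minAreaRect(q[:,:2].astype(np.float32)))
m=(z>45)&(z<95)&(px>-190)&(px<-112)&(py>-125)&(py<-20)
q=np.stack([px[m],py[m],z[m]],-1);print("all",len(q),q.mean(0).round(1),cv2.minEnclosingCircle(q[:,:2].astype(np.float32)))
for n in("scene","top"):
    fr=grab_frame(n)
    for l,h in(("dial_grip",74),("dial_pointer",84),("mark",45)):
        print(n,l,[(round(m["score"],2),np.round(m["xy"],1).tolist(),w2p(atz(fr,*m["xy"],h)).round(1)) for m in mark_of(n,l)][:3])
fr=grab_frame("top")
for nm,u,v,h in(("axis-ring",273.2,235.2,42),("tab",267.9,225.75,45),("tab0",268.6,226.1,45),("ptr out",250+235/12,212+320/12,84),("ptr in",250+285/12,212+275/12,84)):
    print(nm,w2p(atz(fr,u,v,h)).round(1))
fr=grab_frame("scene");cv2.imwrite("pics/d32.png",cv2.resize(fr["frame"][150:190,248:288],None,fx=14,fy=14,interpolation=cv2.INTER_CUBIC))
```

```text
bar 60 [-145.7  -69.9   83.8] ((-145.69644165039062, -69.98514556884766), (12.536383628845215, 44.84227752685547), 43.23207473754883)
all 234 [-146.4  -67.9   60.2] ((-152.6147003173828, -72.13639068603516), 56.3897819519043)
scene dial_grip [(0.47, [267.7, 165.7], array([-147.4,  -69.3]))]
scene dial_pointer [(0.78, [276.2, 174.6], array([-140.9,   -4.3]))]
scene mark [(0.49, [260.7, 180.1], array([-113.3,  -48.1])), (0.26, [160.7, 203.2], array([186.4, -73.2]))]
top dial_grip [(0.64, [274.9, 232.6], array([-139.4,  -75.9])), (0.47, [296.7, 141.3], array([ 169.2, -116. ]))]
top dial_pointer [(0.72, [262.7, 242.9], array([-176.4,  -40.6])), (0.37, [213.6, 199.6], array([-59. , 130.3])), (0.3, [268.3, 229.9], array([-134.1,  -53.6]))]
top mark [(0.28, [256.0, 187.0], array([4.9, 0.4]))]
axis-ring [-146.5  -73.7]
tab [-118.2  -53. ]
tab0 [-119.1  -55.4]
ptr out [-160.8  -60.6]
ptr in [-147.7  -72.3]
```

View pics/d32.png

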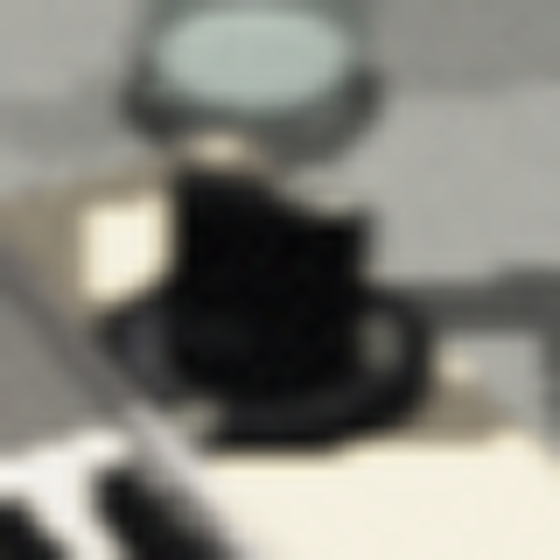

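>>> {"method": "servo_tool", "body": {
  "slide": [
    [0,0,0],
    [0,0,0],
    [0,0,0],
    [0,0,0],
    [0,0,0]
  ],
  "roll": [-0.15,-0.15,-0.15,-0.15,-0.157],
  "hand": 130
}}

```text
time: 69.2
tcp_pos: [450.7, -199.3, 231.0]
ee_rot: [1.394, 2.815, -0.0]
contact_force: [0.1, 0.1, -0.4]
opening: 41.9
```

Run:
```python
from h import *
w=p2w(-146,-70.5);print(w)
go([*w,60],127)
```

```text
[446.68320496 -71.65973738]
t 69.2 tcp [ 450.7 -199.3  231. ] alpha 127.3 open 41.9 F [ 0.1  0.1 -0.4] tilt 0.0
units [3.467 2.473 5.699] roll 0.005
```

>>> {"method": "servo_tool", "body": {
  "slide": [
    [0.6,0.45,0],
    [0.6,0.45,0],
    [0.6,0.45,0],
    [0.6,0.45,0],
    [0.6,0.45,0.2],
    [0.47,0.22,0.6],
    [0,0,0.8],
    [0,0,0.8],
    [0,0,0.8],
    [0,0,0],
    [0,0,0]
  ],
  "roll": [0.005,0,0,0,0,0,0,0,0,0,0]
}}

```text
time: 70.58
tcp_pos: [448.1, -71.7, 136.1]
ee_rot: [1.408, 2.807, 0.0]
contact_force: [0.6, 0.3, -0.6]
opening: 42.0
```

Run:
```python
from h import *
w=p2w(-146,-70.5)
go([*w,60],127)
```

```text
t 70.58 tcp [448.1 -71.7 136.1] alpha 126.73 open 42.0 F [ 0.6  0.3 -0.6] tilt 0.07
units [ 0.031 -0.04   2.536] roll -0.005
```

>>> {"method": "servo_tool", "body": {
  "slide": [
    [0.03,-0.04,0.7],
    [0,0,0.7],
    [0,0,0.6],
    [0,0,0.4],
    [0,0,0.1],
    [0,0,0],
    [0,0,0]
  ],
  "roll": [-0.005,0,0,0,0,0,0]
}}

```text
time: 71.45
tcp_pos: [446.7, -71.7, 60.8]
ee_rot: [1.401, 2.81, 0.001]
contact_force: [-0.0, -0.2, -0.1]
opening: 41.6
```

>>> {"method": "servo_tool", "body": {
  "slide": [
    [0,0,0],
    [0,0,0],
    [0,0,0],
    [0,0,0],
    [0,0,0]
  ],
  "roll": [0,0,0,0,0],
  "hand": 255,
  "grip_force": 30
}}

```text
time: 72.08
tcp_pos: [446.3, -71.7, 60.5]
ee_rot: [1.401, 2.811, -0.0]
contact_force: [-2.5, -1.0, 6.2]
opening: 12.5
```

Run:
```python
from h import *
w=p2w(-146,-70.5)
go([*w,60],127-101)
fr=grab_frame("scene");cv2.imwrite("pics/d33.png",cv2.resize(fr["frame"][110:230,170:320],None,fx=5,fy=5,interpolation=cv2.INTER_CUBIC))
```

```text
t 72.08 tcp [446.3 -71.7  60.5] alpha 127.01 open 12.5 F [-2.5 -1.   6.2] tilt 0.03
units [-0.005  0.011  0.017] roll 1.763
```

View pics/d33.png

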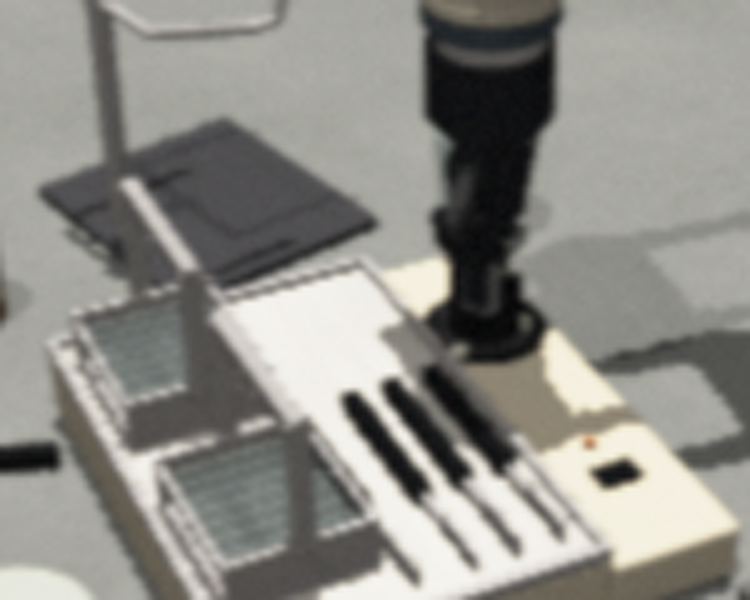

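Run:
```python
from h import *
for n in("top","scene"):
    fr=grab_frame(n);px,py,z=pl(fr);b=fr["frame"].max(-1)
    for xc in(-86,-60,-34,2):
        out=[]
        for y0 in range(-30,80,20):
            m=(abs(px-xc)<5)&(py>y0)&(py<y0+20)&(b<(60 if n=="top" else 45))&(z>45)
            out.append((int(m.sum()),round(float(np.median(z[m])),1) if m.sum()>2 else None))
        print(n,xc,out)
```

```text
top -86 [(0, None), (17, 62.3), (19, 62.9), (19, 62.4), (14, 63.1), (2, None)]
top -60 [(9, 63.0), (14, 62.4), (18, 63.0), (15, 63.3), (14, 62.5), (2, None)]
top -34 [(10, 61.4), (14, 61.1), (15, 63.7), (14, 62.7), (12, 63.0), (3, 65.3)]
top 2 [(8, 63.0), (17, 62.2), (17, 62.7), (16, 62.7), (16, 63.1), (0, None)]
scene -86 [(3, 62.7), (10, 61.4), (8, 62.6), (11, 61.7), (10, 61.7), (1, None)]
scene -60 [(1, None), (6, 61.6), (6, 61.8), (11, 61.5), (5, 61.8), (1, None)]
scene -34 [(2, None), (8, 60.8), (5, 61.2), (6, 62.5), (7, 61.6), (2, None)]
scene 2 [(0, None), (0, None), (0, None), (0, None), (0, None), (0, None)]
```

All four handles lie flat at about 62 mm, so I turn the dial clockwise by 1.75 rad.

>>> {"method": "servo_tool", "body": {
  "slide": [
    [0,0,0],
    [0,0,0],
    [0,0,0],
    [0,0,0],
    [0,0,0],
    [0,0,0],
    [0,0,0],
    [0,0,0],
    [0,0,0],
    [0,0,0],
    [0,0,0],
    [0,0,0],
    [0,0,0],
    [0,0,0]
  ],
  "roll": [0.1,0.15,0.15,0.15,0.15,0.15,0.15,0.15,0.15,0.15,0.15,0.15,0,0]
}}

```text
time: 73.97
tcp_pos: [446.9, -71.9, 60.5]
ee_rot: [3.054, 0.73, 0.003]
contact_force: [1.8, -2.2, 4.3]
opening: 11.9
```

>>> {"method": "servo_tool", "body": {
  "slide": [
    [0,0,0],
    [0,0,0],
    [0,0,0],
    [0,0,-0.3],
    [0,0,-0.8],
    [0,0,-0.9],
    [0,0,-0.9],
    [0,0,-0.9]
  ],
  "roll": [0,0,0,0,0,0,0,0],
  "hand": 130
}}

```text
time: 74.97
tcp_pos: [446.2, -71.5, 175.6]
ee_rot: [3.056, 0.727, 0.001]
contact_force: [-0.5, -0.7, -0.1]
opening: 41.6
```

Run:
```python
from h import *
go([450,-200,230],26)
```

```text
t 74.97 tcp [446.2 -71.5 175.6] alpha 26.76 open 41.6 F [-0.5 -0.7 -0.1] tilt 0.04
units [-1.815  3.882 -1.813] roll 0.013
```

>>> {"method": "servo_tool", "body": {
  "slide": [
    [0,0.3,-0.9],
    [-0.3,0.6,-0.9],
    [-0.3,0.6,0],
    [-0.3,0.6,0],
    [-0.3,0.6,0],
    [-0.3,0.6,0],
    [-0.3,0.6,0],
    [0,0,0],
    [0,0,0]
  ],
  "roll": [0,0,0,0,0,0,0,0,0]
}}

```text
time: 76.1
tcp_pos: [450.7, -200.1, 228.1]
ee_rot: [-3.056, -0.726, -0.0]
contact_force: [-0.5, 0.6, 0.1]
opening: 41.8
```

Run:
```python
from h import *
fr=grab_frame("top")
px,py,z=pl(fr)
cv2.imwrite("pics/d34.png",cv2.resize(fr["frame"][212:258,250:300],None,fx=12,fy=12,interpolation=cv2.INTER_CUBIC))
m=(z>70)&(z<95)&(px>-185)&(px<-110)&(py>-115)&(py<-30)
q=np.stack([px[m],py[m],z[m]],-1);print("bar",len(q),q.mean(0).round(1),cv2.minAreaRect(q[:,:2].astype(np.float32)))
fr2=grab_frame("scene");cv2.imwrite("pics/d35.png",cv2.resize(fr2["frame"][150:190,248:288],None,fx=14,fy=14,interpolation=cv2.INTER_CUBIC))
```

```text
bar 64 [-145.9  -69.1   83.7] ((-145.29345703125, -69.16349792480469), (44.84100341796875, 13.01585578918457), 33.88974380493164)
```

View pics/d34.png

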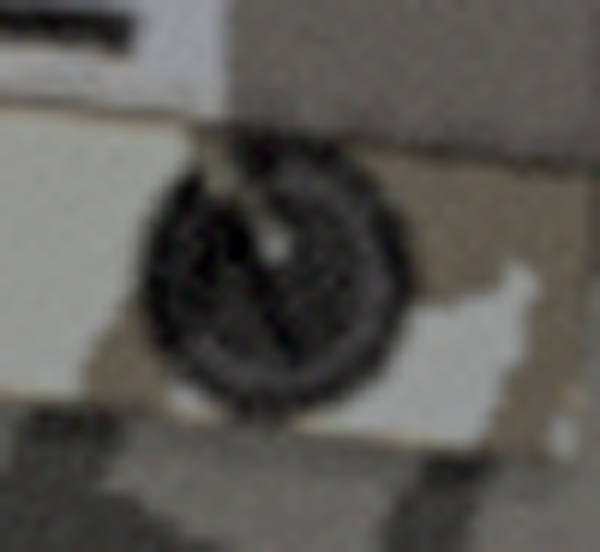

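View pics/d35.png

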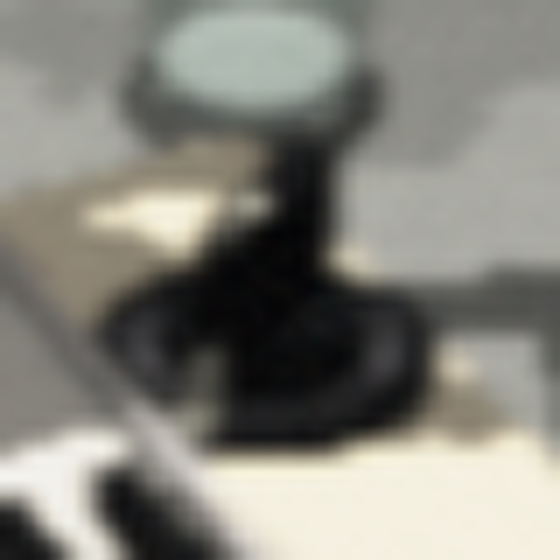

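Run:
```python
from h import *
fs=[grab_frame("top") for _ in range(10)]
fr=fs[0]; im=np.mean([f_["frame"] for f_ in fs],0).mean(-1).astype(np.float32)
S=12
c=im[212:258,250:300];c=cv2.resize(c,None,fx=S,fy=S,interpolation=cv2.INTER_CUBIC)
cv2.imwrite("pics/d36.png",np.clip(c*1.4,0,255).astype(np.uint8))
# polar plots about axis in plate frame at height h
for h,ax in((44,(-145.5,-69.6)),(44,(-146.3,-73)),(44,(-146,-71.3))):
    print(h,ax)
    for r in(27,30,33,36,39,42):
        v=[]
        for a in range(0,361,4):
            w=p2w(ax[0]+r*np.cos(np.radians(a)),ax[1]+r*np.sin(np.radians(a)));u,vv=proj(fr,[*w,h])
            v.append(cv2.getRectSubPix(im,(1,1),(float(u),float(vv)))[0,0])
        v=np.array(v);print(r,v.round(0).astype(int)[:18],"| rest mean",v[20:].mean().round(0),v[20:].max().round(0), "min/max each quad",[int(v[i:i+22].mean()) for i in(0,22,45,68)])
d=np.nanmean([np.where(f_["depth"]>0,f_["depth"],np.nan) for f_ in fs],0);fr["depth"]=d
px,py,z=pl(fr)
m=(z>72)&(z<95)&(px>-185)&(px<-110)&(py>-115)&(py<-30)
q=np.stack([px[m],py[m]],-1).astype(np.float32);print(len(q),q.mean(0),cv2.minAreaRect(q)); 
ev,V=np.linalg.eigh(np.cov(q.T));print(np.degrees(np.arctan2(V[1,1],V[0,1])))
```

```text
44 (-145.5, -69.6)
27 [49 41 35 35 40 48 59 69 73 69 55 43 30 25 24 24 25 24] | rest mean 48.0 63.0 min/max each quad [39, 39, 53, 53]
30 [45 33 25 22 29 40 58 74 86 81 72 44 25 16 15 20 21 20] | rest mean 42.0 57.0 min/max each quad [35, 30, 47, 49]
33 [37 26 17 13 20 33 52 71 81 79 60 40 27 24 28 33 40 41] | rest mean 36.0 49.0 min/max each quad [39, 34, 38, 35]
36 [37 28 19 16 21 32 49 70 80 81 70 69 68 71 75 79 84 86] | rest mean 49.0 90.0 min/max each quad [62, 62, 51, 30]
39 [ 43  38  33  30  31  39  52  66  80  88 103 114 120 121 123 122 127 127] | rest mean 77.0 127.0 min/max each quad [88, 93, 87, 47]
42 [ 62  59  55  51  49  50  59  63  71  95 125 140 146 145 144 143 145 145] | rest mean 98.0 145.0 min/max each quad [105, 105, 117, 68]
44 (-146.3, -73)
27 [56 52 47 40 39 42 49 56 58 54 46 36 27 23 23 25 26 25] | rest mean 48.0 62.0 min/max each quad [37, 42, 49, 51]
30 [54 51 45 34 30 31 41 54 67 77 72 56 41 28 25 25 26 25] | rest mean 38.0 54.0 min/max each quad [39, 36, 39, 39]
33 [42 40 32 20 17 21 32 52 72 86 81 69 39 21 16 19 21 20] | rest mean 36.0 61.0 min/max each q
[... 596 characters left out ...]
40.0 54.0 min/max each quad [38, 32, 42, 45]
33 [41 36 23 17 16 24 43 62 81 83 74 50 29 16 15 21 21 27] | rest mean 34.0 50.0 min/max each quad [34, 30, 40, 32]
36 [40 35 22 15 14 23 39 60 76 81 69 53 44 41 45 50 56 57] | rest mean 51.0 79.0 min/max each quad [47, 51, 68, 35]
39 [ 40  38  30  26  26  31  43  61  76  84  85  91  93  97  97 100 103 107] | rest mean 81.0 122.0 min/max each quad [74, 83, 106, 55]
42 [ 61  58  53  47  44  45  51  58  68  84 109 125 136 136 134 134 136 137] | rest mean 100.0 147.0 min/max each quad [98, 100, 125, 72]
64 [-146.03214  -69.43935] ((-145.28131103515625, -69.2581787109375), (44.65792465209961, 12.495570182800293), 33.08814239501953)
-147.40747672666248
```

View pics/d36.png

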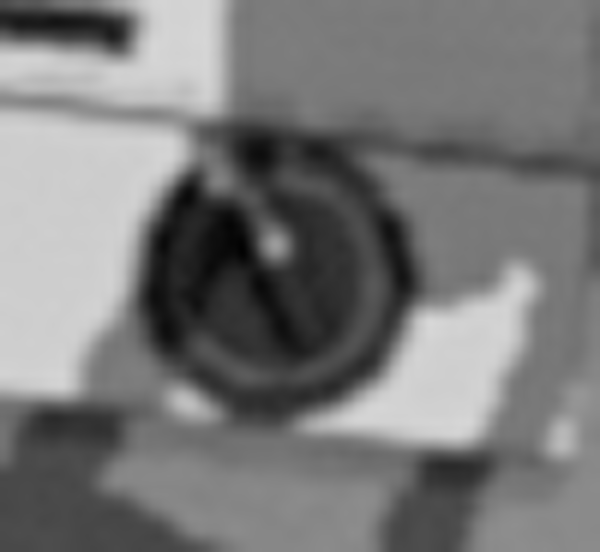

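Run:
```python
from h import *
fr=grab_frame("scene");cv2.imwrite("pics/f.png",cv2.resize(fr["frame"],None,fx=1.5,fy=1.5));spans(fr,-170,-20)
fr=grab_frame("top");cv2.imwrite("pics/ft.png",cv2.resize(fr["frame"][120:270,90:420],None,fx=2.4,fy=2.4))
px,py,z=pl(fr);b=fr["frame"].max(-1)
for xc in(-86,-60,-34,2):
    m=(abs(px-xc)<8)&(py>-50)&(py<100)&(b<60)&(z>45);print(xc,np.median(z[m]).round(1),np.percentile(px[m],[2,98]).round(0),np.percentile(py[m],[2,98]).round(0))
```

```text
45 198 [ 18.  95. 109.] [-150.  -53.  -22.]
54 92 [ 17. 104. 109.] [-154.  -76.  -25.]
58 56 [ 20.  69. 102.] [-136.  -38.  -35.]
66 214 [24. 68. 96.] [-137.  -86.  -36.]
76 317 [ 9. 66. 96.] [-139.  -99.  -35.]
90 28 [46. 53. 59.] [-138.  -85.  -35.]
120 76 [46. 54. 60.] [-141.  -37.  -33.]
-86 63.2 [-89. -82.] [-19.  71.]
-60 63.2 [-63. -56.] [-19.  71.]
-34 63.1 [-38. -30.] [-19.  71.]
2 63.0 [-2.  7.] [-21.  68.]
```

View pics/f.png

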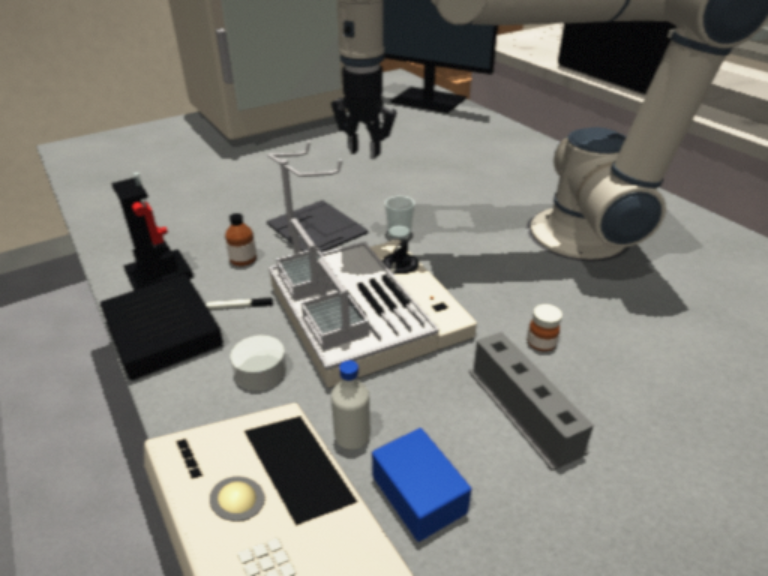

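View pics/ft.png

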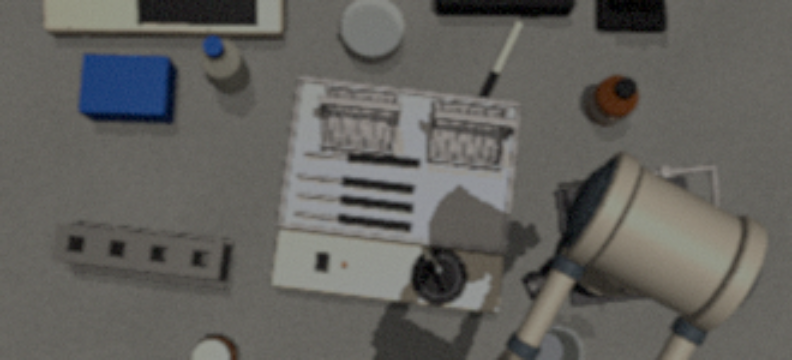

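Four spatulas lie flat, both racks stand upright, the pointer is at the tab and the bystanders have not moved, so I hand the job in.

```bash
python3 -c "
from plant import workorder
print(workorder.job_done())"
```

```text
the job is handed in; nothing more can be done
None
```

The job is handed in, at about 77 s of the 210 s limit. All four spatulas lie flat on the heated plate, both racks stand upright beside them, and the dial is turned to the white tab. I got no verdict back.

**How it was done:**
- **Spatulas:** I drew each one out, tilted it against the edge of its bore so it pivoted in the jaws, and laid it on the plate.
- **Racks:** I lifted both off their hooks and set them on the far side of the plate.
- **Dial:** I turned it about 1.75 rad clockwise only after everything was on the plate.

**What went wrong:** The fourth spatula was found about 4 to 5 cm out of place, probably the expected knock. The second rack touched its handle as I lowered it, pressing with about 29 N. I lifted the rack and used it to push the spatula about 30 mm along its length. The rack then went down clear of it.

**Last checks:**
- **Spatulas:** the handle tops read 62 to 63 mm, which is flat on the plate, and all lie inside the rim. The moved one has only about 3 mm clearance to the first rack but is not under it.
- **Racks:** their centres are at about (54, 62) and (53, -87) mm in the plate frame, upright and at plate height.
- **Dial:** the pointer reads about 33° and the tab 33 to 35° in the plate frame, against a tolerance of about 8°. Two estimates of the dial axis differed by about 4 mm, which puts the tab as far as 37°; that is still within tolerance.
- **Bystanders:** they look unmoved in the pictures; I did not measure them again.

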